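# Load and crank the hand mixer

## Robot

A 6-joint arm with a two-finger parallel gripper is mounted at the origin on a cart in front of the work surface, level with it; the furniture and walls round the work are solid. World frame = base frame: x ahead of the robot, y to its left, z up, the work surface at z = 0. Lengths are in m, angles in rad, forces in N, time in s.
With the tool pointing down it reaches from about 0.35 to 0.925 m from the base axis. Payload 6.4 kg.
Tool frame: the origin (TCP) lies at the very end of the fingers, on their centre line; the grasp point (between the pads) lies 19 mm behind it; z points along the fingers, y is the direction in which the jaws open and shut (so a half turn about z gives the same grasp; the last joint's range is limited). The gripper opens to 85 mm and grips with 20 to 120 N. Pads are 22 mm wide; open, the fingers measure 114 mm over their backs; the gripper's body (76 mm by 85 mm) begins 54 mm behind the grasp point. The pads swing forward as they close: fully open they stand 13 mm farther back than shut.
Start: joints at [-1.392, 0.245, 1.558, -0, 1.339, -0.174], TCP at [0.225, -0.61, 0.231] pointing down, gripper open.
Joint ranges: [-3.13, 3.13], [-1.02, 2.26], [0.13, 2.54], [-0.95, 4.09], [0.21, 2.88], [-2.74, 2.74]. Speed limits (rad/s): [2.57, 2.57, 3.14, 3.14, 3.14, 3.14].

## Interface

Orientations are given as a rotation vector (axis times angle).
In Python, from rig import manip gives the robot as it stands.
- The arm moves only by the tool arm_command, never from a script. Its argument "series" is a list of rows, each a list of 7 numbers: the closure, from -1 (fully open) to 1 (shut), then the shift along the tool's x, y, z in m, then the turn, a rotation vector about the tool's x, y, z in degrees. A call has 1 to 10 rows; each row shifts and turns the commanded pose from where the row before left it, along the tool's axes as they then stand; what a row does not reach is not made up. A row lasts 1/10 s, in which the tool goes at most 50 mm and 8.59 degrees, less where a joint would pass 70% of its speed; a pose out of reach is approached as far as the arm can. A call with a gripper value outside its range is refused whole. The fingers move at their own pace and stop on an object; "newtons" is the grip in N (left out, the last holds). Time passes only in rows, so rows that do not move let the fingers close. It gives the time, the measured TCP pose, the force and the opening at its end, in the units of the state.
- manip.state(): the state, without advancing time (a new reading comes with each control period).
- manip.get_image(name): name is "scene" or "side" or "wrist"; returns the picture (480x640x3 uint8, blue, green, red); there is no depth.
- manip.calibration(name): a dict with "vertical_fov" (degrees; the focal length in pixels is half the picture's height over the tangent of half this angle, whatever the lens; pixels are square), "cx", "cy" (the principal point, pixels), "xyz" and "orientation" of the camera in the world; the wrist camera has in their place "T_tool_cam" (4x4, takes a point from camera to tool coordinates, whose origin is the TCP and whose axes are the flange's). Camera axes: x right, y up, looking along -z (the intrinsics and any distortion apply to the point x, -y, -z); pixel columns grow to the right and rows downward; lengths in m; the calibration is good to about 2 mm. The wrist camera is an equidistant fisheye: a pixel r from the principal point sees the ray r / f radians off the axis. A picture is of the moment at which its call begins: read the wrist's pose just before it. calibration takes no time and is no camera call.
- manip.job_done(): hands the job in, once; it reports no verdict.
Trained networks look in the newest picture that a camera, given by its name, has taken for a name from the list of things; names that differ only in an ending like _2 or _b are one class to them, and where a whole thing is asked for, a point or a joint stands for the part that bears it (a point fixed in the world has none). Each returns a list of dicts, best first, with "score" (0 to 1); they miss things now and then, are a little off and sometimes report something else, mostly with a low value. They report only what shows in the picture. A call takes as long as a camera call. They do not tell look-alikes from the thing itself.
- manip.boxes_of(camera, thing): "point" ([x, y, z] in m, in world coordinates, good to about 4 mm: the middle of the surface that is visible of it).
- manip.masks_of(camera, thing): "region" (480x640 bool, what is visible of it).
The state is a dict: "time_s": time; "joints": joint angles; "joint_vel": joint speeds; "joint_torque": joint torques, N m; "tcp_pos": TCP position; "ee_rot": TCP orientation; "contact_force": force on the tool from outside, world axes, zero at the start; "torque": the same for the moment, N m; "finger_gap": opening from 0.0 (shut) to 1.0 (fully open).
Only numpy, scipy, OpenCV 4.12 (cv2) and the standard library are available. Lean on these libraries where they do the work, as an engineer would, in place of code of your own. Each camera call takes 0.05 s, during which the arm holds its last target.

## Task

Stand the pink vial in the round pocket of the hand-cranked vial mixer and let go of it. Then turn the crank clockwise (seen from above) until it comes back to its home mark for the second time, with an even, unhurried motion through the heavy spot in every turn: do not strain the knob inward or outward on its rubber-bushed post, and do not let the crank snap ahead or spring back. Leave the crank at its home mark and the vial in its pocket, with nothing else disturbed.

Things in the scene. Friction and masses are not known exactly. Their poses are not given: they have to be found in the camera images.
- mixer: Hand-cranked vial mixer, fixed to the desk: grey base plate 270 x 92 x 12 mm, white gear housing under the crank, blue vial carriage on two rods, white end block. Only crank and vial rise above 65 mm. Origin on the desk straight below the crank spindle; x axis points from the spindle to the carriage (base from -60 to +210 mm in x), z up.
- spindle (a point): Point on the vertical axis of the crank spindle, 82 mm above the desk, half-way through the thickness of the slotted crank arm (8 mm thick, 26 mm wide, ends 77 mm from this axis; hub top at 91 mm). The knob's clamp block (16 x 26 mm, top at 93 mm) is tightened anywhere along the slot: the knob's axis is 40 to 62 mm from this axis, a setting not measured, to be felt or seen.
- crank (a joint): Crank angle, rad, counted on over turns, growing clockwise seen from above. At 0 and every whole turn it is home: the arm points along minus x of the mixer, over the red mark; it starts 0.1 to 0.6 past home; at angle a it points along (-cos a, +sin a) in the mixer's x-y. Knob: upright black cylinder 18 mm in diameter, 94 to 138 mm above the desk, spinning freely: hold it firmly, hand unturned.
- knob_post (a joint): Sideways give of the knob's rubber-bushed post along the crank arm, in m, 0 at rest, positive away from the spindle: 1 mm for each 5 N pushed or pulled along the arm (across the arm it is stiff). The bushing is overstrained beyond 2 mm (10 N) either way. The knob must therefore be gripped centred and led round its true circle; pinching it does no harm.
- home_mark (a point): Red home mark on the housing, 46 mm from the spindle axis, 45 mm above the desk; fixed. From home a spring resists more and more, to a heavy spot near 2.1 rad (0.4 to 0.5 N m, 8 to 12 N at the knob); the resistance vanishes at half a turn, then the spring drives the crank onward as hard until near home. Let go within 0.6 rad of home, the crank stays where it is.
- pocket (a point): Centre of the mouth of the round pocket in the blue carriage (44 x 50 mm block), 40 mm above the desk. Pocket 27 mm in diameter (2.5 mm chamfer), 18 mm deep, axis vertical; 120 mm from the spindle when the crank is at home, 22 mm farther at half a turn. Moves with the carriage.
- pink_vial_mid (a point): Centre (half-way up, 26 mm above its foot) of the closed glass vial with pink content and white cap: 22 mm in diameter up to 43 mm, cap 19 mm in diameter, 52 mm tall, about 20 g, standing upright. Seated in the pocket this point is 8 mm above the pocket mouth.
- blue_vial_mid (a point): The same point of a like vial with blue content, a bystander that must stay where it is.
- petri_dish: Bystander: petri dish with yellowish content, 58 mm across, 16 mm high; origin at the centre of its underside.
- coverslip_box: Bystander: small white box 29 x 29 x 17 mm; origin at the centre of its underside. Round the work stand solid fixtures to keep clear of: a microscope (up to 0.6 m high) on the left behind the vials, and on the right a wall shelf with bottles, 0.26 m above the desk, its middle near x 0.70, y -0.27 m.
Not all that is in view belongs to the job. What is shaped like the part that bears pink_vial_mid but turquoise or yellow is not meant.

How it is judged:
On the way, in this order (a step that is already met when the one before it is completed fails the run):
1. the pink vial stands in the pocket, released, before the crank has been turned (horizontal distance between pink_vial_mid and pocket below 0.005 m and z of pink_vial_mid in the frame of pocket below 0.011 m and angle between pink_vial_mid's own z axis and vertical below 0.25 rad and contact force between the fingers and pink_vial below 0.05 N and value of joint crank below 1 rad), for 0.2 s.
2. the crank has come round to its home mark once, clockwise (value of joint crank above 6.1 rad).
3. the crank has come round to its home mark for the second time, clockwise (value of joint crank above 12.07 rad).
At the end, for the whole second after the job is handed in: The crank stands still at home after coming round to it twice clockwise (angle 12.57 rad, within 0.5 rad), and the pink vial stands upright on the floor of the pocket (within 5 mm of its axis and 3 mm of its floor) (value of joint crank between 12.07 and 13.07 rad and velocity of joint crank between -0.1 and 0.1 rad/s and horizontal distance between pink_vial_mid and pocket below 0.005 m and z of pink_vial_mid in the frame of pocket below 0.011 m and angle between pink_vial_mid's own z axis and vertical below 0.25 rad); the robot touches nothing.
It fails at once if the knob's bushing was overstrained (over 2 mm of give, 10 N along the arm) (value of joint knob_post above 0.002 m or value of joint knob_post below -0.002 m).
It fails at once if the crank snapped ahead (over 4 rad/s) (velocity of joint crank above 4 rad/s).
It fails at once if the crank sprang back (over 1.5 rad/s backwards) (velocity of joint crank below -1.5 rad/s).
It fails at once if the crank was turned on past its second return home (value of joint crank above 13.3 rad).
It fails at once if the blue vial, the petri dish or the small white box was moved more than 12 mm, or the blue vial tipped (distance of any of blue_vial_mid, petri_dish, coverslip_box from where it was at the start of the episode above 0.012 m or angle between blue_vial_mid's own z axis and vertical above 0.3 rad).
It also fails if it takes over 72 s, if anything falls off the work surface, if the arm or the gripper's body presses on something with over 40 N, if the wrist force passes 120 N, or if a joint passes its speed limit or range.

## Working session

There is one attempt and no reset: what is moved stays moved. The work goes in short steps, Python scripts to look and compute and a tool call to move; the robot and the scene stay as the last step left them, time stands still between calls to the robot, and variables do not carry over. Pictures are saved under pics/ and viewed, and the job is handed in when it is done.

Besides the shell and the picture viewer there is one more tool, called after "Call:" by a JSON object that holds its "name" and its "arguments", one argument or row to a line. arm_command: Moves the arm, as the interface text tells. Its arguments: {"type":"object","properties":{"series":{"type":"array"},"newtons":{"type":"number"}},"required":["series"]}

```bash
ls; mkdir -p pics; python3 - <<'E'
from rig import manip
import cv2
print(manip.state())
for n in ["scene","side","wrist"]:
    im=manip.get_image(n); cv2.imwrite(f"pics/{n}0.png",im)
    print(n,manip.calibration(n))
E
```

```text
pics
{'time_s': 0.0, 'joints': array([-1.39209091e+00,  2.45818132e-01,  1.55905375e+00, -8.46849870e-06,
        1.33869951e+00, -1.74113611e-01]), 'joint_vel': array([-1.24011995e-03, -5.88087733e-05, -2.33020061e-04, -2.61943342e-04,
       -1.97999928e-03, -2.17864149e-04]), 'joint_torque': array([ 1.88091632e-03, -4.29513109e+01, -3.26121140e+01,  2.89505192e-05,
        5.48030177e-03,  1.17297847e-05]), 'tcp_pos': array([ 0.22449536, -0.60938837,  0.23015637]), 'ee_rot': array([-3.09088707e+00, -5.50992550e-01,  2.00660191e-05]), 'contact_force': array([ 0.24316086,  0.79785503, -0.09219189]), 'torque': array([ 0.05673107,  0.01590895, -0.00295868]), 'finger_gap': 1.0034884792938008}
scene {'vertical_fov': 44.25462176303086, 'cx': 324.9464296065222, 'cy': 241.81857839090065, 'xyz': array([0.16221287, 0.65316798, 0.79167349]), 'orientation': array([ 0.26313144, -0.92293969, -2.40043795])}
side {'vertical_fov': 52.23172481789492, 'cx': 319.8063473632149, 'cy': 242.50963832831195, 'xyz': array([0.09883552, 0.60807518, 0.61441393]), 'orientation': array([ 0.35628025, -1.09458458, -2.24695374])}
wrist {'vertical_fov': 65.70646984690485, 'cx': 321.21861868474565, 'cy': 245.84481676407614, 'T_tool_cam': array([[ 1.69489679e-06,  9.64223845e-01,  2.65089374e-01,
         6.78563811e-02],
       [ 9.99999984e-01,  4.65071608e-05, -1.75556679e-04,
         1.03448373e-03],
       [-1.81604490e-04,  2.65089370e-01, -9.64223829e-01,
        -1.42844127e-01],
       [ 0.00000000e+00,  0.00000000e+00,  0.00000000e+00,
         1.00000000e+00]])}
```

View pics/scene0.png

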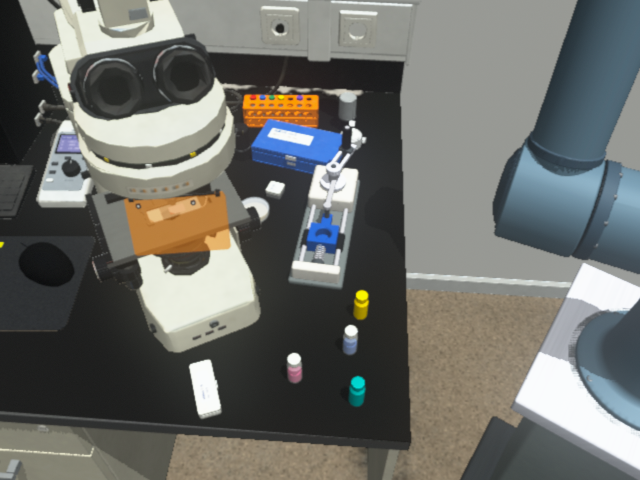

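View pics/side0.png

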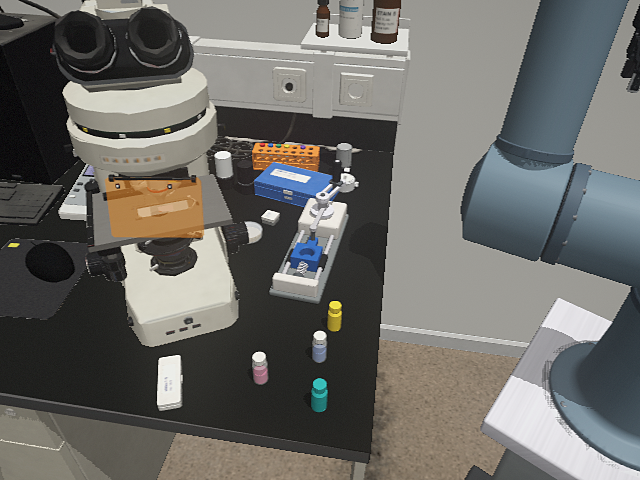

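```bash
cat > h.py <<'E'
from rig import manip
import cv2, numpy as np
from scipy.spatial.transform import Rotation as R
def K(c):
    return 240/np.tan(np.radians(c["vertical_fov"])/2)
def campose(name,st=None):
    c=manip.calibration(name)
    if name=="wrist":
        st=st or manip.state()
        T=np.eye(4);T[:3,:3]=R.from_rotvec(st["ee_rot"]).as_matrix();T[:3,3]=st["tcp_pos"]
        return c,T@c["T_tool_cam"]
    T=np.eye(4);T[:3,:3]=R.from_rotvec(c["orientation"]).as_matrix();T[:3,3]=c["xyz"]
    return c,T
def ray(name,u,v,st=None):
    c,T=campose(name,st);f=K(c)
    x=(u-c["cx"]);y=(v-c["cy"])
    if name=="wrist":
        r=np.hypot(x,y);th=r/f
        s=np.sin(th)/max(r,1e-9)
        d=np.array([x*s,-y*s,-np.cos(th)])
    else: d=np.array([x/f,-y/f,-1])
    return T[:3,3],T[:3,:3]@d
def at_z(name,u,v,z,st=None):
    o,d=ray(name,u,v,st);return o+d*(z-o[2])/d[2]
def proj(name,p,st=None):
    c,T=campose(name,st);f=K(c)
    q=T[:3,:3].T@(np.asarray(p)-T[:3,3]); x,y,z=q[0],-q[1],-q[2]
    if name=="wrist":
        r=np.hypot(x,y);th=np.arctan2(r,z);k=f*th/max(r,1e-9)
        return np.array([c["cx"]+k*x,c["cy"]+k*y])
    return np.array([c["cx"]+f*x/z,c["cy"]+f*y/z])
E
python3 - <<'E'
from h import *
for cam in ["scene","side"]:
  for n in ["mixer","crank","pocket","pink_vial_mid","blue_vial_mid","petri_dish","coverslip_box","knob_post","spindle"]:
    try: print(cam,n,[(np.round(b["point"],4).tolist(),round(b["score"],2)) for b in manip.boxes_of(cam,n)])
    except Exception as e: print(cam,n,e)
print(manip.state()["time_s"])
E
```

```text
scene mixer [([0.5588, 0.0441, 0.0328], 0.96)]
scene crank [([0.5959, -0.0384, 0.0824], 0.61), ([0.6918, 0.0704, 0.0177], 0.41)]
scene pocket [([0.5448, 0.0786, 0.0356], 0.87)]
scene pink_vial_mid [([0.3403, 0.2979, 0.0398], 0.92), ([0.4338, 0.3132, 0.0338], 0.7), ([0.413, 0.1672, 0.0373], 0.65)]
scene blue_vial_mid [([0.3889, 0.2286, 0.0375], 0.9)]
scene petri_dish [([0.6915, 0.0673, 0.0169], 0.91)]
scene coverslip_box [([0.6971, 0.0151, 0.0187], 0.57)]
scene knob_post [([0.5993, -0.0808, 0.1199], 0.49)]
scene spindle [([0.5591, 0.0405, 0.0365], 0.91)]
side mixer [([0.551, 0.0516, 0.0347], 0.66)]
side crank [([0.5956, -0.0361, 0.0848], 0.57)]
side pocket [([0.5429, 0.0833, 0.0328], 0.84)]
side pink_vial_mid [([0.3381, 0.2934, 0.0306], 0.98), ([0.4168, 0.1614, 0.0337], 0.93), ([0.425, 0.3143, 0.0347], 0.58)]
side blue_vial_mid [([0.3873, 0.2284, 0.0378], 0.79), ([0.5504, 0.0451, 0.0334], 0.43), ([0.6003, -0.0786, 0.1249], 0.22)]
side petri_dish [([0.6824, 0.0724, 0.0174], 0.7)]
side coverslip_box [([0.6967, 0.0143, 0.0161], 0.77), ([0.4274, 0.3121, 0.0364], 0.45)]
side knob_post [([0.599, -0.0781, 0.1223], 0.51)]
side spindle [([0.5518, 0.0436, 0.034], 0.89)]
1.05
```

```bash
python3 - <<'E'
from h import *
for lab,u,v,zs in [("base front right",258,305,(0.0,0.03)),("base front left",165,345,(0,0.05)),("stage right",258,228,(.1,.15)),("head right",234,130,(.25,.35)),("eyepiece",215,80,(.35,.45)),("eyel",75,90,(.35,.45)),("headfront",150,190,(.2,.3))]:
    print(lab,[np.round(at_z("scene",u,v,z),3).tolist() for z in zs])
for lab,u,v,zs in [("stage right",262,232,(.1,.15)),("head right",217,140,(.25,.35)),("headfront",150,180,(.2,.3)),("shelfL",303,40,(.26,)),("shelfR",408,42,(.26,)),("shelfback",310,25,(.26,))]:
    print(lab,[np.round(at_z("side",u,v,z),3).tolist() for z in zs])
E
```

```text
base front right [[0.561, 0.237, 0.0], [0.546, 0.253, 0.03]]
base front left [[0.633, 0.378, 0.0], [0.603, 0.395, 0.05]]
stage right [[0.604, 0.17, 0.1], [0.572, 0.205, 0.15]]
head right [[0.661, 0.139, 0.25], [0.569, 0.234, 0.35]]
eyepiece [[0.658, 0.166, 0.35], [0.546, 0.276, 0.45]]
eyel [[0.79, 0.287, 0.35], [0.648, 0.37, 0.45]]
headfront [[0.716, 0.27, 0.2], [0.622, 0.334, 0.3]]
stage right [[0.589, 0.139, 0.1], [0.541, 0.184, 0.15]]
head right [[0.67, 0.147, 0.25], [0.514, 0.273, 0.35]]
headfront [[0.724, 0.247, 0.2], [0.573, 0.334, 0.3]]
shelfL [[0.894, -0.33, 0.26]]
shelfR [[0.698, -0.493, 0.26]]
shelfback [[0.966, -0.443, 0.26]]
```

Call:
{"name": "arm_command", "arguments": {
  "series": [
    [-1,0.045,-0.02,0,0,0,0],
    [-1,0.045,-0.02,0,0,0,0],
    [-1,0.045,-0.02,0,0,0,0],
    [-1,0.045,-0.02,0,0,0,0],
    [-1,0.045,-0.02,0,0,0,0],
    [-1,0.04,-0.03,0,0,0,-5],
    [-1,0.035,-0.035,0,0,0,-8],
    [-1,0.04,-0.03,0,0,0,-8],
    [-1,0.04,-0.02,0,0,0,-8],
    [-1,0.04,-0.01,0,0,0,-8]
  ]
}}

```text
time_s: 2.05
tcp_pos: [0.498, -0.2224, 0.2315]
ee_rot: [2.753, 1.513, 0.0]
contact_force: [-0.0, -0.3, 0.1]
finger_gap: 1.002
```

Call:
{"name": "arm_command", "arguments": {
  "series": [
    [-1,0.04,-0.022,0,0,0,-8],
    [-1,0.043,-0.016,0,0,0,-8],
    [-1,0.045,-0.01,0,0,0,-8],
    [-1,0.045,0.0,0,0,0,-8],
    [-1,0.045,0.0,-0.01,0,0,0],
    [-1,0,0,0,0,0,0]
  ]
}}

```text
time_s: 2.65
tcp_pos: [0.5155, 0.0064, 0.2427]
ee_rot: [2.229, 2.212, 0.003]
contact_force: [-0.3, -0.5, -0.5]
finger_gap: 0.995
```

```bash
python3 - <<'E'
from h import *
st=manip.state();print(st["tcp_pos"],st["ee_rot"],st["contact_force"])
im=manip.get_image("wrist");cv2.imwrite("pics/w1.png",im)
import pickle;pickle.dump(st,open("w1.pkl","wb"))
for n in ["crank","pocket","knob_post","mixer","petri_dish","coverslip_box"]:
    print(n,[(np.round(b["point"],4).tolist(),round(b["score"],2)) for b in manip.boxes_of("wrist",n)])
E
```

```text
[0.51554542 0.00636265 0.24269905] [2.2287338  2.21241848 0.0034265 ] [-0.28338126 -0.46897475 -0.49646012]
crank [([0.5952, -0.0351, 0.0836], 0.88)]
pocket [([0.5403, 0.0702, 0.0346], 0.84)]
knob_post [([0.6004, -0.087, 0.1224], 0.95)]
mixer [([0.5641, 0.0308, 0.0372], 0.62)]
petri_dish [([0.6982, 0.0746, 0.0165], 0.82)]
coverslip_box [([0.6931, 0.0066, 0.0172], 0.95)]
```

View pics/w1.png

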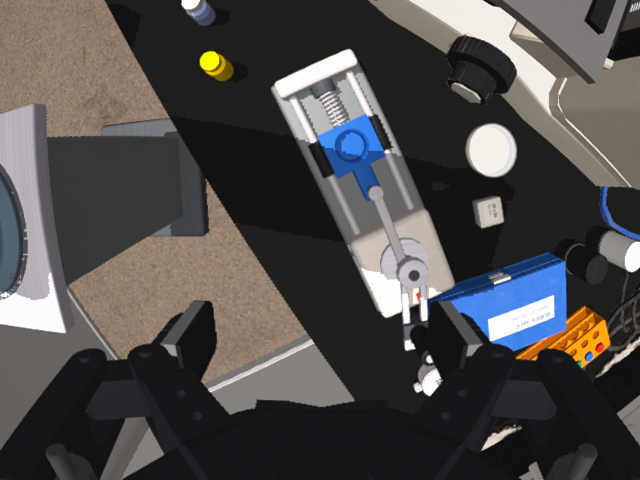

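```bash
python3 - <<'E'
from h import *
im=cv2.imread("pics/w1.png");a=cv2.resize(im[90:420,280:500],None,fx=2.4,fy=2.4,interpolation=cv2.INTER_CUBIC)[:600*2]
cv2.imwrite("pics/w1z.png",a[:600])
cv2.imwrite("pics/w1y.png",cv2.resize(im[230:400,360:500],None,fx=4,fy=3.5,interpolation=cv2.INTER_CUBIC))
s=cv2.imread("pics/scene0.png");cv2.imwrite("pics/s0z.png",cv2.resize(s[100:230,290:400],None,fx=4.5,fy=4.5,interpolation=cv2.INTER_CUBIC))
E
```

```text
(no output)
```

View pics/w1y.png

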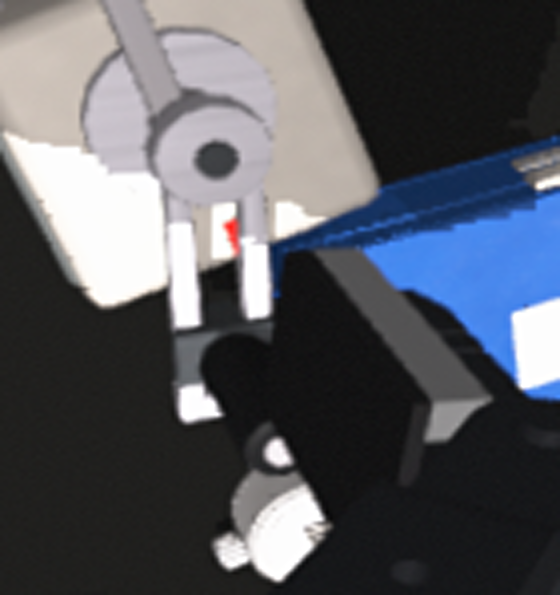

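View pics/s0z.png

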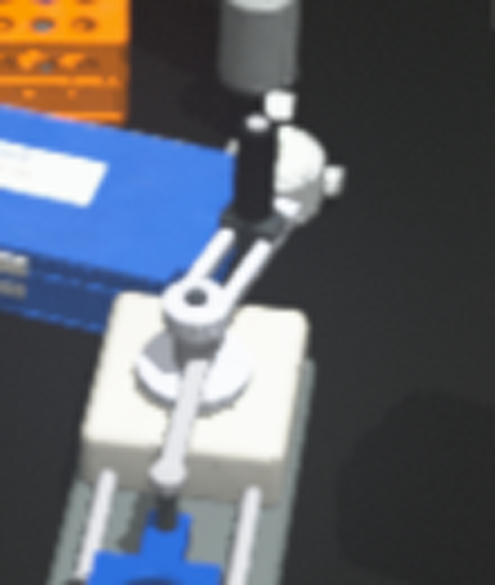

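View pics/w1z.png

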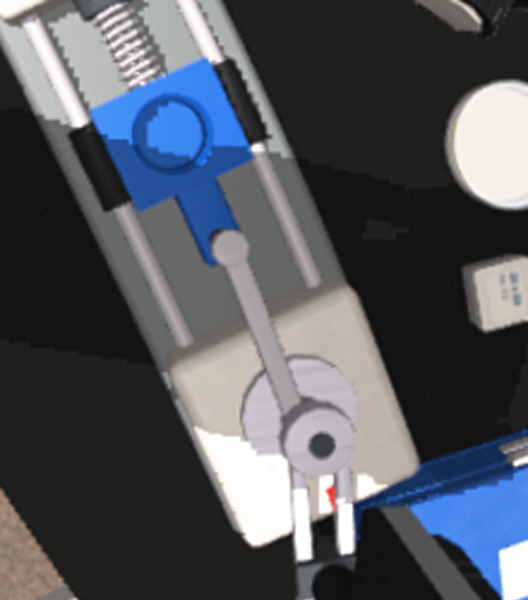

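```bash
python3 - <<'E'
from h import *
import pickle
st=pickle.load(open("w1.pkl","rb"))
hub=at_z("wrist",414,275.1,.091,st);pk=at_z("wrist",351.7,145.8,.04,st);kn=at_z("wrist",429.5,358.6,.138,st)
hs=at_z("scene",333.6,166.2,.091);ks=at_z("scene",347.3,127.3,.138)
for n,p in dict(hub=hub,pk=pk,kn=kn,hs=hs,ks=ks).items(): print(n,p.round(4))
print(np.linalg.norm((pk-hub)[:2]),np.linalg.norm((kn-hub)[:2]),np.linalg.norm((ks-hs)[:2]))
d=(pk-hub)[:2];yaw=np.arctan2(d[1],d[0]);e=(kn-hub)[:2]
print("mixer yaw",np.degrees(yaw),"arm",np.degrees(np.arctan2(e[1],e[0])), "a=",np.degrees(np.arctan2(-d[1],-d[0])-np.arctan2(e[1],e[0])))
# mixer axis by base edges: mouth circle
m=manip.masks_of("wrist","pocket");print(len(m))
for cam in []: pass
ims=[manip.get_image("scene"),manip.get_image("side")]
cv2.imwrite("pics/s1z.png",cv2.resize(ims[0][320:420,270:390],None,fx=5,fy=5,interpolation=cv2.INTER_CUBIC))
E
```

```text
hub [ 0.5967 -0.035   0.091 ]
pk [0.5458 0.0731 0.04  ]
kn [ 0.6036 -0.0904  0.138 ]
hs [ 0.5929 -0.0331  0.091 ]
ks [ 0.602  -0.0899  0.138 ]
0.11945751066654102 0.055835408728395645 0.057467060181536245
mixer yaw 115.2063571553232 arm -82.85415617889662 a= 18.060513334219813
1
```

View pics/s1z.png

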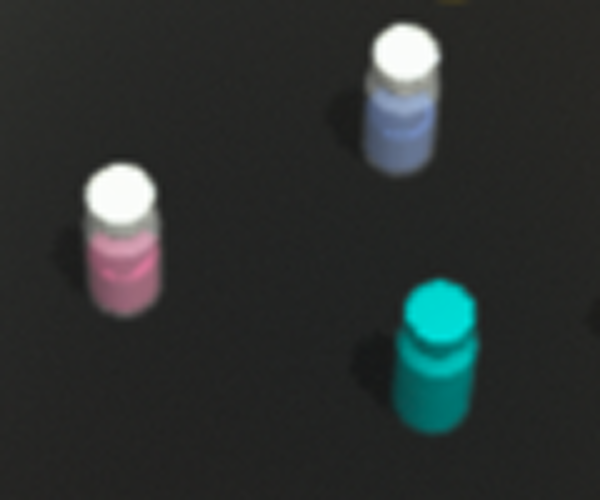

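```bash
python3 - <<'E'
from h import *
print(at_z("scene",294.2,358.6,.052),at_z("scene",356,385,.052))
st=manip.state();print(st["tcp_pos"],st["time_s"])
E
```

```text
[0.43423923 0.30867992 0.052     ] [0.33933328 0.29421047 0.052     ]
[0.51513818 0.00131003 0.24108146] 3.15
```

Call:
{"name": "arm_command", "arguments": {
  "series": [
    [-1,0.0415,-0.0135,0.0135,0,0,0],
    [-1,0.0415,-0.0135,0.0135,0,0,0],
    [-1,0.0415,-0.0135,0.0135,0,0,0],
    [-1,0.0415,-0.0135,0.0135,0,0,0],
    [-1,0.0415,-0.0135,0.0135,0,0,0],
    [-1,0.0415,-0.0135,0.0135,0,0,0],
    [-1,0,0,0,0,0,0],
    [-1,0,0,0,0,0,0]
  ]
}}

```text
time_s: 3.95
tcp_pos: [0.4373, 0.2525, 0.1599]
ee_rot: [-2.235, -2.208, 0.001]
contact_force: [0.0, -0.6, 0.5]
finger_gap: 1.002
```

```bash
python3 - <<'E'
from h import *
st=manip.state();print(st["tcp_pos"],st["ee_rot"],st["joint_vel"].round(3))
im=manip.get_image("wrist");cv2.imwrite("pics/w2.png",im)
import pickle;pickle.dump(st,open("w2.pkl","wb"))
print([(np.round(b["point"],4).tolist(),round(b["score"],2)) for b in manip.boxes_of("wrist","pink_vial_mid")])
E
```

```text
[0.43727425 0.25247689 0.15994564] [-2.23479858e+00 -2.20791416e+00  1.38189926e-03] [-0.041 -0.015 -0.013 -0.001  0.001 -0.002]
[([0.4376, 0.3071, 0.0509], 0.95), ([0.4121, 0.1653, 0.0345], 0.88)]
```

View pics/w2.png

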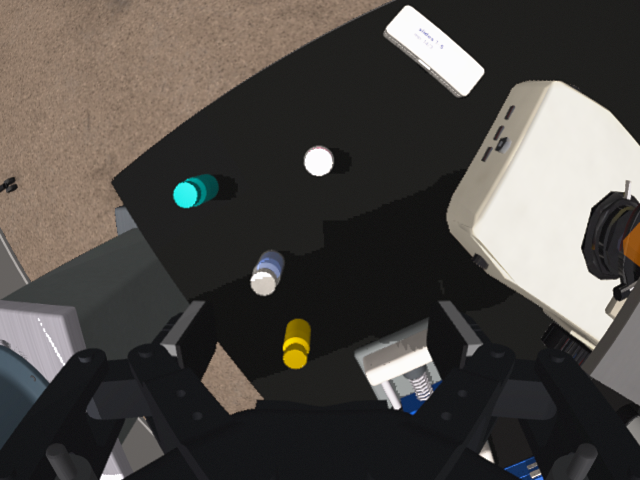

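```bash
python3 - <<'E'
from h import *
import pickle
st=pickle.load(open("w2.pkl","rb"))
im=cv2.imread("pics/w2.png");g=im[130:190,290:350].min(2)
ys,xs=np.where(g>170);u,v=xs.mean()+290,ys.mean()+130;print(u,v,len(xs),xs.min(),xs.max(),ys.min(),ys.max())
print(at_z("wrist",u,v,.052,st))
print(manip.state()["tcp_pos"],manip.state()["ee_rot"])
E
```

```text
318.20627062706274 161.4950495049505 606 15 42 18 45
[0.43699103 0.30839199 0.052     ]
[0.43842815 0.25146882 0.16080589] [2.23744363e+00 2.20431754e+00 1.13067844e-03]
```

Call:
{"name": "arm_command", "arguments": {
  "series": [
    [-0.2,0.0285,-0.001,0.025,0,0,0],
    [-0.2,0.0285,-0.001,0.025,0,0,0],
    [-0.2,0,0,0.045,0,0,0],
    [-0.2,0,0,0.03,0,0,0],
    [-0.2,0,0,0.01,0,0,0],
    [-0.2,0,0,0,0,0,0],
    [-0.2,0,0,0,0,0,0]
  ],
  "newtons": 30
}}

```text
time_s: 4.75
tcp_pos: [0.4383, 0.3092, 0.0271]
ee_rot: [2.237, 2.204, 0.005]
contact_force: [0.2, -0.4, -0.2]
finger_gap: 0.604
```

```bash
python3 - <<'E'
from h import *
st=manip.state();print(st["tcp_pos"],st["ee_rot"],st["finger_gap"])
im=manip.get_image("wrist");cv2.imwrite("pics/w3.png",im[200:])
s=manip.get_image("scene");cv2.imwrite("pics/s3.png",cv2.resize(s[280:430,220:420],None,fx=4,fy=4))
E
```

```text
[0.43830243 0.30917574 0.0271414 ] [2.23723747 2.20379615 0.00472874] 0.6035771634276502
```

View pics/w3.png

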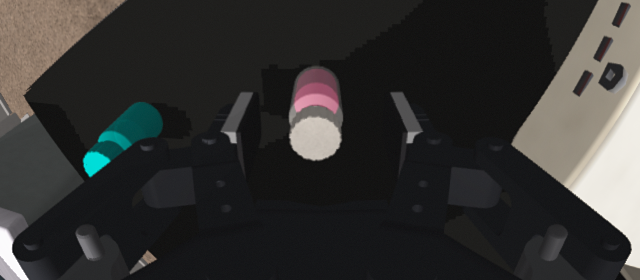

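View pics/s3.png

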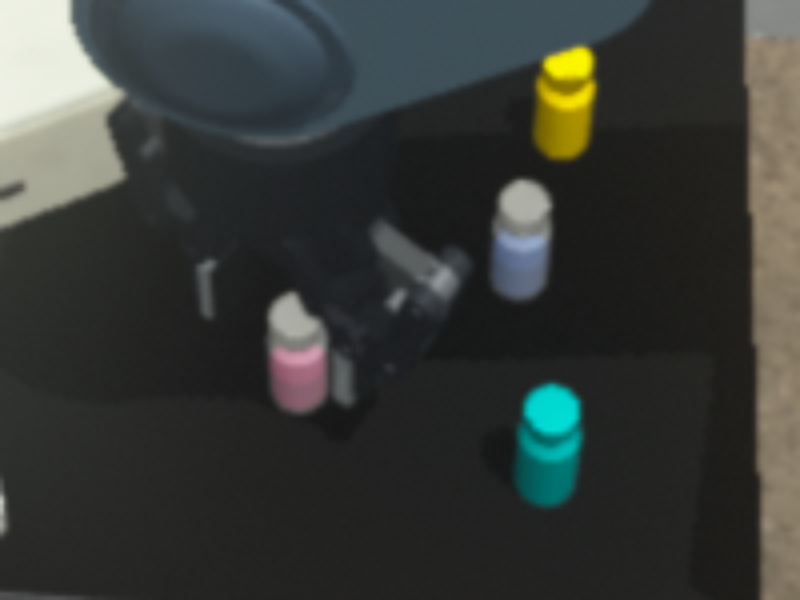

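```bash
python3 - <<'E'
from h import *
st=manip.state()
print(at_z("wrist",316,339,.052,st),proj("wrist",[.4383,.3092,.052],st))
E
```

```text
[0.43736736 0.30833914 0.052     ] [318.52580638 336.92264238]
```

Call:
{"name": "arm_command", "arguments": {
  "series": [
    [0.5,0,0,0,0,0,0],
    [1,0,0,0,0,0,0],
    [1,0,0,0,0,0,0],
    [1,0,0,0,0,0,0],
    [1,0,0,0,0,0,0],
    [1,0,0,0,0,0,0]
  ],
  "newtons": 30
}}

```text
time_s: 5.45
tcp_pos: [0.4371, 0.3096, 0.0263]
ee_rot: [2.236, 2.206, 0.002]
contact_force: [-2.1, -0.3, 6.5]
finger_gap: 0.241
```

Call:
{"name": "arm_command", "arguments": {
  "series": [
    [1,0,0,-0.02,0,0,0],
    [1,0,0,-0.04,0,0,-8.5],
    [1,0,0,-0.045,0,0,-8.5],
    [1,0,0,0,0,0,-8.5],
    [1,-0.04,0,0,0,0,0],
    [1,-0.045,0,0,0,0,0],
    [1,-0.045,0,0,0,0,0],
    [1,-0.045,0,0,0,0,0],
    [1,-0.045,0,0,0,0,0],
    [1,-0.045,0,0,0,0,0]
  ]
}}

```text
time_s: 6.45
tcp_pos: [0.5475, 0.0668, 0.1302]
ee_rot: [-1.694, -2.645, -0.0]
contact_force: [0.1, -0.1, -0.2]
finger_gap: 0.242
```

Call:
{"name": "arm_command", "arguments": {
  "series": [
    [1,-0.04,0,0,0,0,0],
    [1,0,0,0,0,0,0],
    [1,0,0,0,0,0,0]
  ]
}}

```text
time_s: 6.75
tcp_pos: [0.5637, 0.0317, 0.1299]
ee_rot: [-1.696, -2.643, 0.0]
contact_force: [0.7, 1.1, 0.2]
finger_gap: 0.242
```

```bash
python3 - <<'E'
from h import *
st=manip.state();print(st["tcp_pos"],st["ee_rot"],st["finger_gap"],st["contact_force"])
im=manip.get_image("wrist");cv2.imwrite("pics/w4.png",im)
import pickle;pickle.dump(st,open("w4.pkl","wb"))
E
```

```text
[0.56374107 0.03172843 0.12993481] [-1.69617394e+00 -2.64323328e+00  1.08365124e-04] 0.24193102205893166 [0.72722683 1.12924468 0.23118271]
```

View pics/w4.png

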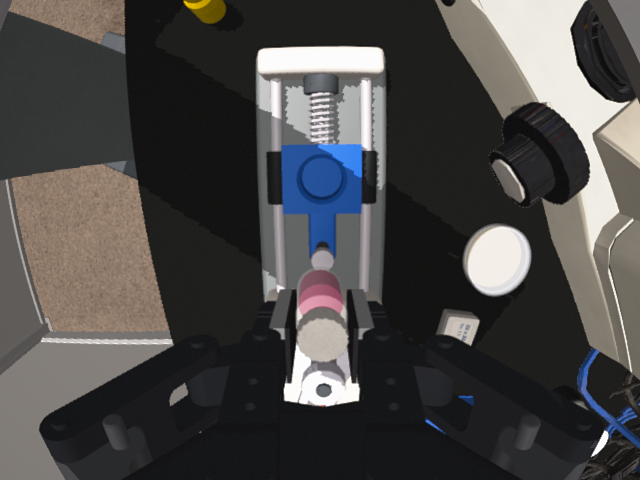

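```bash
python3 - <<'E'
from h import *
import pickle
st=pickle.load(open("w4.pkl","rb"));im=cv2.imread("pics/w4.png")
cv2.imwrite("pics/w4z.png",np.hstack([cv2.resize(im[140:220,275:370],None,fx=4,fy=4,interpolation=cv2.INTER_CUBIC),cv2.resize(im[310:405,275:370],None,fx=4,fy=3.3684,interpolation=cv2.INTER_CUBIC)]))
for uv in [(321.5,178),(321.5,179)]: print(at_z("wrist",*uv,.04,st))
v=at_z("wrist",323.5,339,.1556,st);print("cap",v)
h=at_z("wrist",323.5,391,.091,st);print("hub",h)
Rm=R.from_rotvec(st["ee_rot"]).as_matrix();print(Rm.T@(v-st["tcp_pos"]))
E
```

```text
[0.54531876 0.07388348 0.04      ]
[0.54558184 0.07330963 0.04      ]
cap [0.5654328  0.03148587 0.1556    ]
hub [ 0.59672838 -0.0354297   0.091     ]
[-0.00090597  0.00142229 -0.0256667 ]
```

View pics/w4z.png

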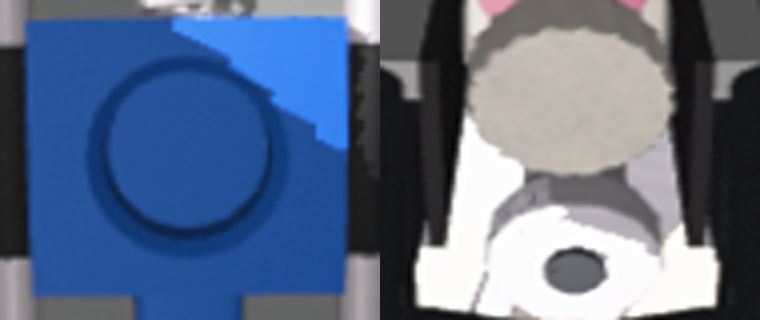

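Call:
{"name": "arm_command", "arguments": {
  "series": [
    [1,0.0235,0,0,0,0,0],
    [1,0.023,-0.0005,0,0,0,0],
    [1,0,0,0.03,0,0,0],
    [1,0,0,0.03,0,0,0],
    [1,0,0,0,0,0,0],
    [1,0,0,0.008,0,0,0],
    [1,0,0,0.008,0,0,0],
    [1,0,0,0,0,0,0]
  ]
}}

```text
time_s: 7.6
tcp_pos: [0.5433, 0.0744, 0.0537]
ee_rot: [-1.693, -2.644, 0.001]
contact_force: [0.5, -0.8, -0.1]
finger_gap: 0.243
```

```bash
python3 - <<'E'
from h import *
st=manip.state();print(st["tcp_pos"],st["ee_rot"],st["finger_gap"],st["contact_force"])
im=manip.get_image("wrist");cv2.imwrite("pics/w5.png",im[150:])
s=manip.get_image("side");cv2.imwrite("pics/s5.png",cv2.resize(s[180:310,250:390],None,fx=4.5,fy=4.5))
E
```

```text
[0.54330587 0.07443802 0.05373128] [-1.69344808e+00 -2.64441492e+00  1.17157310e-03] 0.24283686912695862 [ 0.48411692 -0.84268351 -0.13022462]
```

View pics/w5.png

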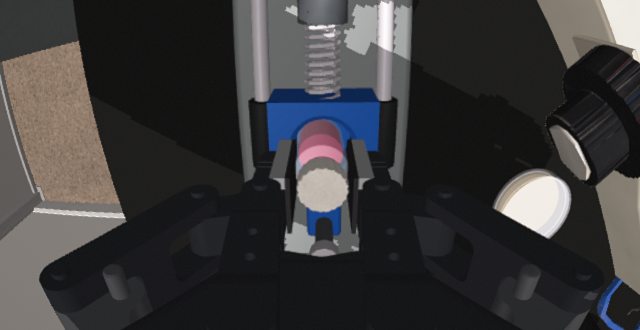

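View pics/s5.png

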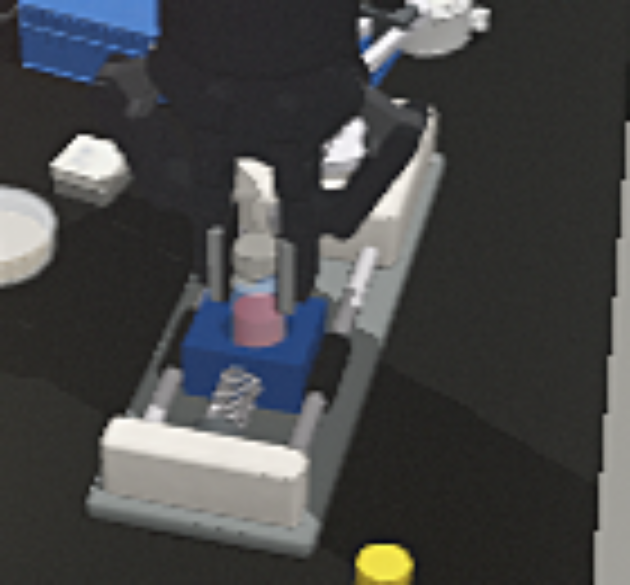

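Call:
{"name": "arm_command", "arguments": {
  "series": [
    [1,0,0,0.004,0,0,0],
    [1,0,0,0,0,0,0]
  ]
}}

```text
time_s: 7.9
tcp_pos: [0.5439, 0.0741, 0.0502]
ee_rot: [-1.695, -2.645, 0.0]
contact_force: [0.3, -0.2, -0.9]
finger_gap: 0.241
```

Call:
{"name": "arm_command", "arguments": {
  "series": [
    [0.3,0,0,0,0,0,0],
    [0.1,0,0,0,0,0,0],
    [0.0,0,0,0,0,0,0],
    [0.0,0,0,0,0,0,0],
    [0.0,0,0,-0.02,0,0,0],
    [-0.2,0,0,-0.035,0,0,0],
    [-0.2,0,0,-0.035,0,0,0],
    [-0.2,0,0,-0.03,0,0,0],
    [-0.2,0,0,0,0,0,0]
  ]
}}

```text
time_s: 8.8
tcp_pos: [0.5472, 0.0741, 0.1757]
ee_rot: [1.69, 2.638, 0.007]
contact_force: [0.3, -0.3, 0.8]
finger_gap: 0.602
```

```bash
python3 - <<'E'
from h import *
st=manip.state();print(st["tcp_pos"],st["ee_rot"],st["finger_gap"],st["contact_force"])
im=manip.get_image("wrist");cv2.imwrite("pics/w6.png",im)
import pickle;pickle.dump(st,open("w6.pkl","wb"))
E
```

```text
[0.54719732 0.07406248 0.17573167] [1.68967597 2.6381772  0.00748355] 0.6020258747226676 [ 0.27482055 -0.33821509  0.75174155]
```

View pics/w6.png

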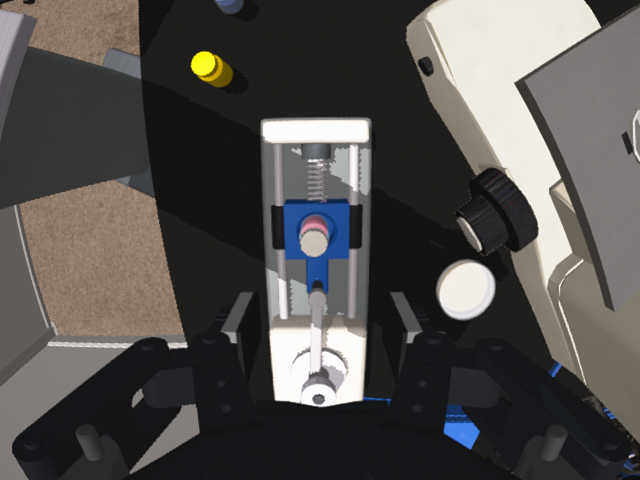

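Call:
{"name": "arm_command", "arguments": {
  "series": [
    [-0.6,-0.043,-0.004,0,0,0,0],
    [-0.6,-0.043,-0.004,0,0,0,0],
    [-0.6,-0.043,-0.004,0,0,0,0],
    [-0.6,-0.042,-0.005,0,0,0,0],
    [-0.6,0,0,0,0,0,8.5],
    [-0.6,0,0,0,0,0,8.5],
    [-0.6,0,0,0,0,0,0],
    [-0.6,0,0,0,0,0,0]
  ]
}}

```text
time_s: 9.65
tcp_pos: [0.5994, -0.0879, 0.169]
ee_rot: [-2.062, -2.367, 0.001]
contact_force: [0.5, 0.8, 1.1]
finger_gap: 0.8
```

```bash
python3 - <<'E'
from h import *
st=manip.state();print(st["tcp_pos"],st["ee_rot"],st["finger_gap"],st["contact_force"])
im=manip.get_image("wrist");cv2.imwrite("pics/w7.png",im)
import pickle;pickle.dump(st,open("w7.pkl","wb"))
s=manip.get_image("side");cv2.imwrite("pics/s7.png",cv2.resize(s[160:310,250:400],None,fx=4,fy=4))
E
```

```text
[ 0.59937211 -0.08793936  0.16895861] [-2.06191761e+00 -2.36748166e+00  1.25658065e-03] 0.8002297104251233 [0.48038642 0.84042254 1.11289987]
```

View pics/w7.png

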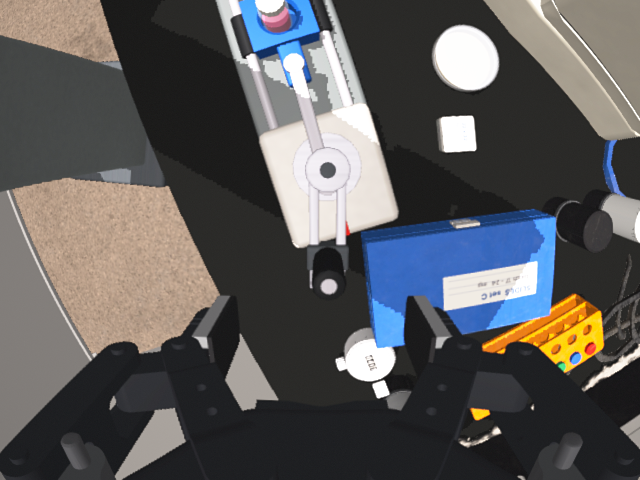

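View pics/s7.png

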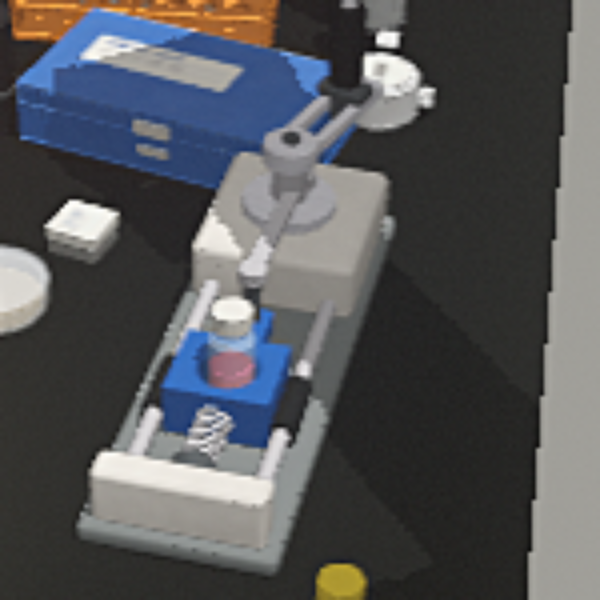

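```bash
python3 - <<'E'
from h import *
im=cv2.imread("pics/w7.png")
cv2.imwrite("pics/w7z.png",cv2.resize(im[140:305,280:380],None,fx=3.6,fy=3.6,interpolation=cv2.INTER_CUBIC))
E
```

```text
(no output)
```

View pics/w7z.png

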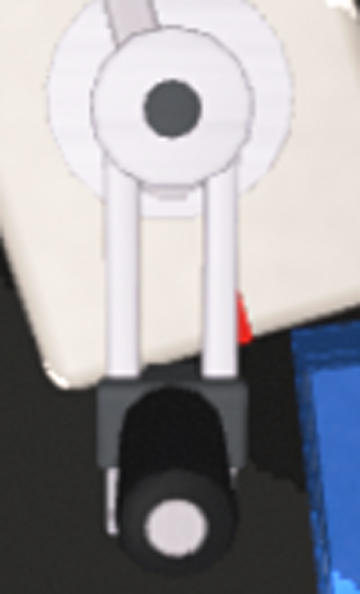

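```bash
python3 - <<'E'
from h import *
import pickle
st=pickle.load(open("w7.pkl","rb"))
hub=at_z("wrist",327.8,169.4,.091,st);Rm=R.from_rotvec(st["ee_rot"]).as_matrix()
for v in (522,525,527):
    kn=at_z("wrist",329.2,140+v/3.6,.138,st);d=(kn-hub)[:2]
    print("hub",hub,"kn",kn,np.linalg.norm(d),np.degrees(np.arctan2(d[1],d[0])), "tool",Rm.T@(kn-st["tcp_pos"]))
b=at_z("wrist",328.0,140+380/3.6,.093,st);print("block r",np.linalg.norm((b-hub)[:2])+.008)
e=[at_z("wrist",280+x/3.6,140+390/3.6,.093,st) for x in (97,248)];print(np.linalg.norm(e[0]-e[1]))
m=[at_z("wrist",280+x/3.6,140+y/3.6,.091,st) for x,y in((91,106),(254,106),(172,25),(172,187))];print("hub dia",np.linalg.norm(m[0]-m[1]),np.linalg.norm(m[2]-m[3]))
k=[at_z("wrist",280+x/3.6,140+y/3.6,.138,st) for x,y in((117,522),(238,522),(177,467),(177,577))];print("knob dia",np.linalg.norm(k[0]-k[1]),np.linalg.norm(k[2]-k[3]))
E
```

```text
hub [ 0.59684475 -0.03534501  0.091     ] kn [ 0.60447092 -0.08914291  0.138     ] 0.05433574131163456 -81.93173903158339 tool [-0.00192481  0.00494642  0.03094688]
hub [ 0.59684475 -0.03534501  0.091     ] kn [ 0.60453592 -0.08958836  0.138     ] 0.054785910845433806 -81.92982293178312 tool [-0.00237498  0.00494963  0.03094641]
hub [ 0.59684475 -0.03534501  0.091     ] kn [ 0.60457932 -0.08988577  0.138     ] 0.05508646627761183 -81.92855331110529 tool [-0.00267553  0.00495179  0.03094609]
block r 0.05414501616797099
0.025698811435949077
hub dia 0.026811089931825603 0.02688355425320597
knob dia 0.016876300422536072 0.016505381273100136
```

```bash
python3 - <<'E'
from h import *
import pickle
st=pickle.load(open("w7.pkl","rb"))
def tri(a,b):
    (o1,d1),(o2,d2)=a,b
    A=np.stack([d1,-d2],1);t=np.linalg.lstsq(A,o2-o1,rcond=None)[0]
    p,q=o1+d1*t[0],o2+d2*t[1];return (p+q)/2,np.linalg.norm(p-q)
print(tri(ray("wrist",370,355,st),ray("side",348,183)))
print(tri(ray("wrist",370,355,st),ray("scene",359,140)))
print("grey",tri(ray("wrist",400,403,st),ray("side",345,146)))
print("bluebox",tri(ray("wrist",362,237,st),ray("side",254,186)), at_z("wrist",363,237,.05,st))
E
```

```text
(array([ 0.66071146, -0.2116918 ,  0.00543404]), np.float64(0.010658955036310433))
(array([ 0.65890316, -0.2189471 , -0.00236938]), np.float64(0.019377454299104216))
grey (array([ 0.66425464, -0.19040247,  0.10818912]), np.float64(0.01638175416389241))
bluebox (array([ 0.66580252, -0.01683312,  0.10074987]), np.float64(0.1387617006496633)) [ 0.63017923 -0.08265785  0.05      ]
```

```bash
python3 - <<'E'
from h import *
import pickle
st=pickle.load(open("w7.pkl","rb"))
def tri(a,b):
    (o1,d1),(o2,d2)=a,b
    A=np.stack([d1,-d2],1);t=np.linalg.lstsq(A,o2-o1,rcond=None)[0]
    p,q=o1+d1*t[0],o2+d2*t[1];return (p+q)/2,np.linalg.norm(p-q)
s=cv2.imread("pics/scene0.png");cv2.imwrite("pics/bb.png",cv2.resize(s[110:190,240:370],None,fx=6,fy=6,interpolation=cv2.INTER_CUBIC))
w=cv2.imread("pics/w7.png");cv2.imwrite("pics/bw.png",cv2.resize(w[195:360,350:570],None,fx=3.5,fy=3.5,interpolation=cv2.INTER_CUBIC))
E
```

```text
(no output)
```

View pics/bb.png

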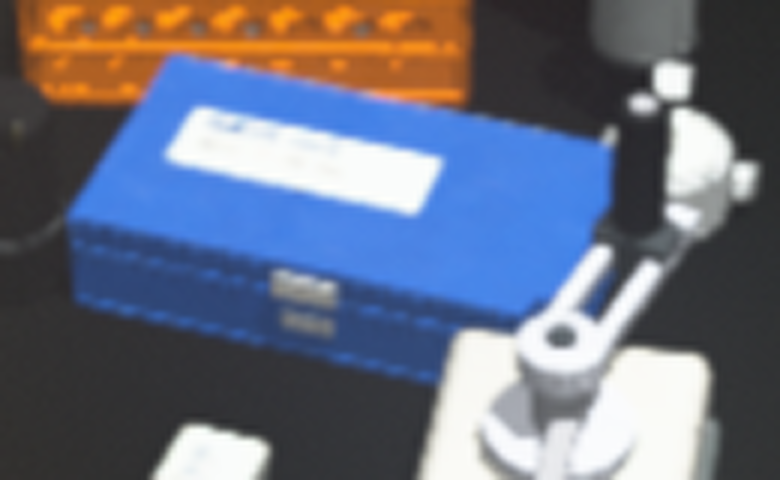

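View pics/bw.png

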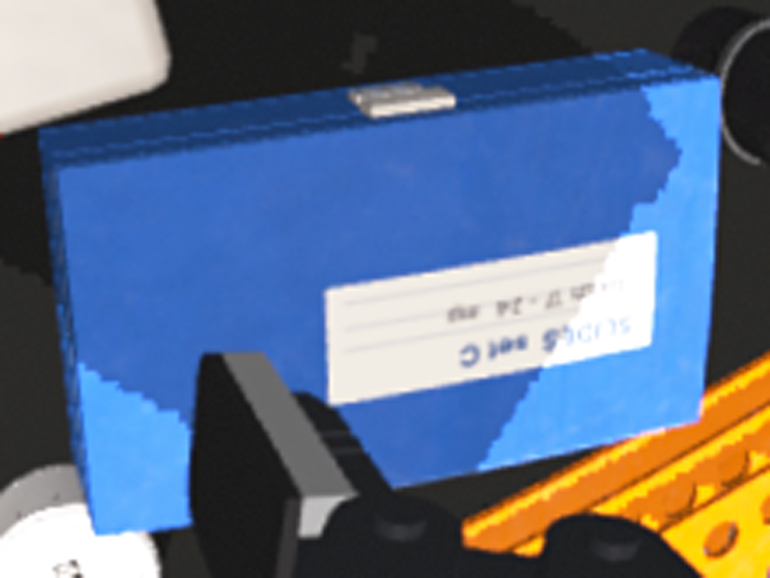

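```bash
python3 - <<'E'
from h import *
b=at_z("scene",251.7,160,0);print(b)
for z in (.03,.04,.05,.06,.08): print(z,at_z("scene",251.7,145.8,z))
E
```

```text
[ 7.97280325e-01 -4.25016828e-02  1.11022302e-16]
0.03 [ 0.8007145  -0.05056554  0.03      ]
0.04 [ 0.79233162 -0.04132623  0.04      ]
0.05 [ 0.78394874 -0.03208692  0.05      ]
0.06 [ 0.77556586 -0.02284762  0.06      ]
0.08 [ 0.7588001 -0.004369   0.08     ]
```

Call:
{"name": "arm_command", "arguments": {
  "series": [
    [-0.6,-0.002,0.004,0.015,0,0,0],
    [-0.6,0,0,0.025,0,0,0],
    [-0.6,0,0,0.025,0,0,0],
    [-0.6,0,0,0,0,0,0],
    [-0.6,0,0,0,0,0,0]
  ]
}}

```text
time_s: 10.25
tcp_pos: [0.604, -0.0895, 0.1046]
ee_rot: [-2.065, -2.365, 0.001]
contact_force: [0.7, -0.1, 0.1]
finger_gap: 0.801
```

```bash
python3 - <<'E'
from h import *
st=manip.state();print(st["tcp_pos"],st["ee_rot"],st["finger_gap"],st["contact_force"])
im=manip.get_image("wrist");cv2.imwrite("pics/w8.png",im)
import pickle;pickle.dump(st,open("w8.pkl","wb"))
E
```

```text
[ 0.6040281  -0.08948611  0.10458616] [-2.06535309e+00 -2.36547603e+00  8.18196501e-04] 0.8011680341348018 [ 0.69528915 -0.07791149  0.05608367]
```

View pics/w8.png

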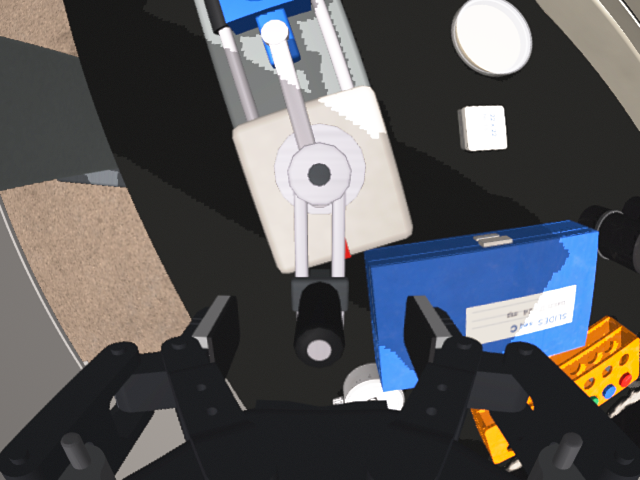

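```bash
python3 - <<'E'
from h import *
import pickle
im=cv2.imread("pics/w8.png")
cv2.imwrite("pics/w8z.png",cv2.resize(im[140:380,270:370],None,fx=5,fy=2.5,interpolation=cv2.INTER_CUBIC))
st=pickle.load(open("w8.pkl","rb"))
E
```

```text
(no output)
```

View pics/w8z.png

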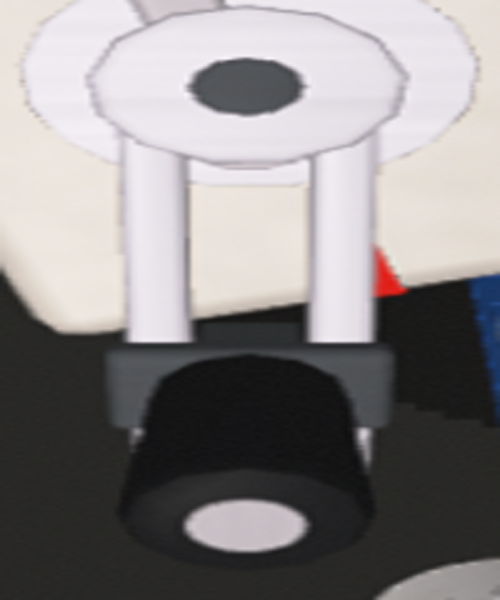

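```bash
python3 - <<'E'
from h import *
import pickle
st=pickle.load(open("w8.pkl","rb"));Rm=R.from_rotvec(st["ee_rot"]).as_matrix()
hub=at_z("wrist",319.3,174.8,.091,st);print("hub",hub)
for v in (347.6,350):
    kn=at_z("wrist",319.3,v,.138,st);d=(kn-hub)[:2]
    print(kn,np.linalg.norm(d),np.degrees(np.arctan2(d[1],d[0])),Rm.T@(kn-st["tcp_pos"]))
b=at_z("wrist",319.3,279.2,.093,st);print("block r",np.linalg.norm((b-hub)[:2])+.008)
k=[at_z("wrist",x,347.6,.138,st) for x in (293.6,345)];print(np.linalg.norm(k[0]-k[1]))
print(proj("wrist",[*st["tcp_pos"][:2],.138],st))
E
```

```text
hub [ 0.5968305 -0.0357956  0.091    ]
[ 0.60426457 -0.08911821  0.138     ] 0.05383833231107081 -82.06316243010797 [ 0.00035503  0.00024126 -0.03341394]
[ 0.60439287 -0.09007697  0.138     ] 0.05480562392179154 -82.0687242562051 [-0.00061227  0.0002391  -0.03341459]
block r 0.05370852925251982
0.017487365927229888
[318.46713424 348.42632211]
```

Call:
{"name": "arm_command", "arguments": {
  "series": [
    [0.2,0,0,0,0,0,0],
    [1,0,0,0,0,0,0],
    [1,0,0,0,0,0,0],
    [1,0,0,0,0,0,0],
    [1,0,0,0,0,0,0],
    [1,0,0,0,0,0,0],
    [1,0,0,0,0,0,0]
  ],
  "newtons": 80
}}

```text
time_s: 11.0
tcp_pos: [0.6048, -0.0899, 0.1062]
ee_rot: [2.066, 2.365, 0.001]
contact_force: [-0.7, 0.5, 6.3]
finger_gap: 0.187
```

```bash
cat > c.py <<'E'
from h import *
C=np.array([.5968,-.0356])
def rep():
    st=manip.state();p=st["tcp_pos"];f=st["contact_force"]
    print("t",round(st["time_s"],2),"tcp",p.round(4),"F",f.round(2),"yaw",round(np.degrees(2*np.arctan2(st["ee_rot"][1],st["ee_rot"][0]))%360,2),"gap",round(st["finger_gap"],3))
    return st
def rows(psi,d,n,r=.0542,cx=0,cy=0):
    out=[]
    for i in range(n):
        a,b=np.radians(psi+i*d),np.radians(psi+(i+1)*d)
        out.append((round(1e3*r*(np.cos(b)-np.cos(a))+cx/n,1),round(1e3*r*(np.sin(b)-np.sin(a))+cy/n,1)))
    print("mm x,y:",out)
E
python3 -c "
from c import *
rep();rows(180,6,10)"
```

```text
t 11.0 tcp [ 0.6048 -0.0899  0.1062] F [-0.74  0.54  6.34] yaw 97.72 gap 0.187
mm x,y: [(np.float64(0.3), np.float64(-5.7)), (np.float64(0.9), np.float64(-5.6)), (np.float64(1.5), np.float64(-5.5)), (np.float64(2.0), np.float64(-5.3)), (np.float64(2.6), np.float64(-5.1)), (np.float64(3.1), np.float64(-4.8)), (np.float64(3.6), np.float64(-4.4)), (np.float64(4.0), np.float64(-4.0)), (np.float64(4.4), np.float64(-3.6)), (np.float64(4.8), np.float64(-3.1))]
```

Call:
{"name": "arm_command", "arguments": {
  "series": [
    [1,0.0003,-0.0057,0,0,0,0],
    [1,0.0009,-0.0056,0,0,0,0],
    [1,0.0015,-0.0055,0,0,0,0]
  ]
}}

```text
time_s: 11.3
tcp_pos: [0.5878, -0.0898, 0.1062]
ee_rot: [2.065, 2.364, 0.001]
contact_force: [1.2, -1.2, 5.0]
finger_gap: 0.184
```

```bash
cat >> c.py <<'E'
import json,os
def rad(psi0_tcp=None):
    st=rep();p=st["tcp_pos"][:2];f=st["contact_force"][:2]
    off=np.array(json.load(open("off.json"))) if os.path.exists("off.json") else np.zeros(2)
    d=p-off-C;n=np.linalg.norm(d);u=d/n;t=np.array([u[1],-u[0]])
    print("r %.4f phi %.1f psi %.1f Fr %.2f Ft %.2f"%(n,np.degrees(np.arctan2(d[1],d[0])),(97.72-np.degrees(np.arctan2(d[1],d[0])))%360,f@u,f@t))
E
python3 -c "
from c import *
rad()"
```

```text
t 11.3 tcp [ 0.5878 -0.0898  0.1062] F [ 1.22 -1.21  5.03] yaw 97.71 gap 0.184
r 0.0549 phi -99.4 psi 197.1 Fr 0.99 Ft -1.40
```

```bash
python3 -c "
from c import *
rows(198,6,7)"|sed 's/np.float64//g'
```

```text
mm x,y: [((2.0), (-5.3)), ((2.6), (-5.1)), ((3.1), (-4.8)), ((3.6), (-4.4)), ((4.0), (-4.0)), ((4.4), (-3.6)), ((4.8), (-3.1))]
```

Call:
{"name": "arm_command", "arguments": {
  "series": [
    [1,0.002,-0.0053,0,0,0,0],
    [1,0.0026,-0.0051,0,0,0,0],
    [1,0.0031,-0.0048,0,0,0,0],
    [1,0.0036,-0.0044,0,0,0,0]
  ]
}}

```text
time_s: 11.7
tcp_pos: [0.5668, -0.0817, 0.1062]
ee_rot: [2.065, 2.363, 0.0]
contact_force: [1.5, -4.3, 6.1]
finger_gap: 0.183
```

```bash
python3 -c "
from c import *
rad()"
```

```text
t 11.7 tcp [ 0.5668 -0.0817  0.1062] F [ 1.45 -4.27  6.14] yaw 97.71 gap 0.183
r 0.0550 phi -123.1 psi 220.8 Fr 2.78 Ft -3.55
```

Call:
{"name": "arm_command", "arguments": {
  "series": [
    [1,0.0039,-0.0041,0,0,0,0],
    [1,0.0043,-0.0037,0,0,0,0],
    [1,0.0047,-0.0032,0,0,0,0]
  ]
}}

```text
time_s: 12.0
tcp_pos: [0.5542, -0.0705, 0.1062]
ee_rot: [2.065, 2.363, -0.001]
contact_force: [1.9, -4.8, 6.0]
finger_gap: 0.183
```

```bash
python3 -c "
from c import *
rad();rows(240,6,10)"|sed 's/np.float64//g'
```

```text
t 12.0 tcp [ 0.5542 -0.0705  0.1062] F [ 1.91 -4.77  6.  ] yaw 97.71 gap 0.183
r 0.0551 phi -140.6 psi 238.3 Fr 1.55 Ft -4.90
mm x,y: [((5.1), (-2.6)), ((5.3), (-2.0)), ((5.5), (-1.5)), ((5.6), (-0.9)), ((5.7), (-0.3)), ((5.7), (0.3)), ((5.6), (0.9)), ((5.5), (1.5)), ((5.3), (2.0)), ((5.1), (2.6))]
```

Call:
{"name": "arm_command", "arguments": {
  "series": [
    [1,0.0051,-0.0027,0,0,0,0],
    [1,0.0053,-0.0021,0,0,0,0],
    [1,0.0055,-0.0016,0,0,0,0],
    [1,0.0056,-0.0009,0,0,0,0]
  ]
}}

```text
time_s: 12.4
tcp_pos: [0.5439, -0.0506, 0.1062]
ee_rot: [2.064, 2.363, -0.003]
contact_force: [-0.1, -7.3, 6.8]
finger_gap: 0.185
```

```bash
python3 -c "
from c import *
rad()"
```

```text
t 12.4 tcp [ 0.5439 -0.0506  0.1062] F [-0.08 -7.29  6.79] yaw 97.73 gap 0.185
r 0.0550 phi -164.1 psi 261.9 Fr 2.07 Ft -6.99
```

Call:
{"name": "arm_command", "arguments": {
  "series": [
    [1,0.0057,-0.0004,0,0,0,0],
    [1,0.0057,0.0002,0,0,0,0],
    [1,0.0056,0.0008,0,0,0,0],
    [1,0.0055,0.0014,0,0,0,0]
  ]
}}

```text
time_s: 12.8
tcp_pos: [0.5424, -0.0282, 0.1061]
ee_rot: [2.065, 2.365, -0.005]
contact_force: [-1.3, -8.3, 7.6]
finger_gap: 0.187
```

```bash
python3 -c "
from c import *
rad();rows(288,6,12)"|sed 's/np.float64//g'
```

```text
t 12.8 tcp [ 0.5424 -0.0282  0.1061] F [-1.3  -8.3   7.57] yaw 97.75 gap 0.187
r 0.0549 phi 172.3 psi 285.4 Fr 0.17 Ft -8.40
mm x,y: [((5.3), (2.0)), ((5.1), (2.6)), ((4.8), (3.1)), ((4.4), (3.6)), ((4.0), (4.0)), ((3.6), (4.4)), ((3.1), (4.8)), ((2.6), (5.1)), ((2.0), (5.3)), ((1.5), (5.5)), ((0.9), (5.6)), ((0.3), (5.7))]
```

Call:
{"name": "arm_command", "arguments": {
  "series": [
    [1,0.0054,0.0021,0,0,0,0],
    [1,0.0051,0.0026,0,0,0,0],
    [1,0.0049,0.0031,0,0,0,0],
    [1,0.0045,0.0036,0,0,0,0],
    [1,0.0041,0.0041,0,0,0,0]
  ]
}}

```text
time_s: 13.3
tcp_pos: [0.5542, -0.0016, 0.1061]
ee_rot: [2.066, 2.366, -0.004]
contact_force: [-3.3, -4.4, 10.5]
finger_gap: 0.189
```

```bash
python3 -c "
from c import *
rad()"|sed 's/np.float64//g'
```

```text
t 13.3 tcp [ 0.5542 -0.0016  0.1061] F [-3.35 -4.36 10.47] yaw 97.74 gap 0.189
r 0.0545 phi 141.4 psi 316.3 Fr -0.11 Ft -5.50
```

Call:
{"name": "arm_command", "arguments": {
  "series": [
    [1,0.0036,0.0045,0,0,0,0],
    [1,0.0031,0.0048,0,0,0,0],
    [1,0.0026,0.0052,0,0,0,0],
    [1,0.0021,0.0054,0,0,0,0]
  ]
}}

```text
time_s: 13.7
tcp_pos: [0.5731, 0.0132, 0.1062]
ee_rot: [2.066, 2.365, -0.0]
contact_force: [-0.2, -1.9, 7.3]
finger_gap: 0.181
```

```bash
python3 -c "
from c import *
rad();rows(342,6,13,.055)"|sed 's/np.float64//g'
```

```text
t 13.7 tcp [0.5731 0.0132 0.1062] F [-0.25 -1.94  7.33] yaw 97.72 gap 0.181
r 0.0542 phi 116.0 psi 341.8 Fr -1.63 Ft -1.07
mm x,y: [((1.5), (5.6)), ((0.9), (5.7)), ((0.3), (5.7)), ((-0.3), (5.7)), ((-0.9), (5.7)), ((-1.5), (5.6)), ((-2.1), (5.4)), ((-2.6), (5.1)), ((-3.1), (4.8)), ((-3.6), (4.5)), ((-4.1), (4.1)), ((-4.5), (3.6)), ((-4.8), (3.1))]
```

Call:
{"name": "arm_command", "arguments": {
  "series": [
    [1,0.0014,0.0056,0,0,0,0],
    [1,0.0008,0.0057,0,0,0,0],
    [1,0.0002,0.0057,0,0,0,0],
    [1,-0.0003,0.0057,0,0,0,0]
  ]
}}

```text
time_s: 14.1
tcp_pos: [0.5964, 0.0183, 0.1063]
ee_rot: [2.065, 2.364, 0.003]
contact_force: [3.2, -2.1, 4.8]
finger_gap: 0.187
```

```bash
python3 -c "
from c import *
rad()"|sed 's/np.float64//g'
```

```text
t 14.1 tcp [0.5964 0.0183 0.1063] F [ 3.24 -2.13  4.84] yaw 97.71 gap 0.187
r 0.0539 phi 90.4 psi 7.3 Fr -2.16 Ft 3.22
```

Call:
{"name": "arm_command", "arguments": {
  "series": [
    [1,-0.0011,0.0056,0,0,0,0],
    [1,-0.0016,0.0055,0,0,0,0],
    [1,-0.0022,0.0053,0,0,0,0],
    [1,-0.0027,0.0051,0,0,0,0]
  ]
}}

```text
time_s: 14.5
tcp_pos: [0.6191, 0.013, 0.1063]
ee_rot: [2.064, 2.363, 0.002]
contact_force: [4.2, -2.5, 4.1]
finger_gap: 0.185
```

```bash
python3 -c "
from c import *
rad()"|sed 's/np.float64//g'
```

```text
t 14.5 tcp [0.6191 0.013  0.1063] F [ 4.25 -2.48  4.11] yaw 97.71 gap 0.185
r 0.0535 phi 65.3 psi 32.4 Fr -0.49 Ft 4.90
```

```bash
cat > fit.py <<'E'
import numpy as np
D=[(179.8,.0549,-0.0),(197.1,.0549,.99),(220.8,.0550,2.78),(238.3,.0551,1.55),(261.9,.0550,2.07),(285.4,.0549,.17),(316.3,.0545,-.11),(341.8,.0542,-1.63),(7.3,.0539,-2.16),(32.4,.0535,-.49)]
D=np.array(D);p=np.radians(D[:,0]);y=D[:,1]*1e3+D[:,2]/5
A=np.stack([np.ones_like(p),np.cos(p),np.sin(p)],1)
x,res,_,_=np.linalg.lstsq(A,y,rcond=None);print(x,(y-A@x).round(2))
for q in range(30,400,30):
  print(q,round(x@[1,np.cos(np.radians(q)),np.sin(np.radians(q))],2),end="; ")
E
python3 fit.py; python3 -c "
from c import *
rows(30,6,13,.0544)"|sed 's/np.float64//g'
```

```text
[54.30514673 -0.65888267 -0.91537172] [-0.06 -0.11  0.15 -0.02  0.11 -0.08  0.02 -0.09 -0.07  0.14]
30 53.28; 60 53.18; 90 53.39; 120 53.84; 150 54.42; 180 54.96; 210 55.33; 240 55.43; 270 55.22; 300 54.77; 330 54.19; 360 53.65; 390 53.28; mm x,y: [((-3.1), (4.8)), ((-3.6), (4.4)), ((-4.0), (4.0)), ((-4.4), (3.6)), ((-4.8), (3.1)), ((-5.1), (2.6)), ((-5.3), (2.0)), ((-5.5), (1.5)), ((-5.6), (0.9)), ((-5.7), (0.3)), ((-5.7), (-0.3)), ((-5.6), (-0.9)), ((-5.5), (-1.5))]
```

```bash
sed -i 's/C=np.array.*/C=np.array([.5960,-.0364])/' c.py
cat >> c.py <<'E'
def nxt(psi,n,d=6,cx=0,cy=0,r=.0543):
    # cumulative-rounded rows, 0.1 mm
    c=0;P=[np.round(1e4*r*np.array([np.cos(np.radians(psi+i*d))-np.cos(np.radians(psi)),np.sin(np.radians(psi+i*d))-np.sin(np.radians(psi))])+np.array([cx,cy])*10*i/n) for i in range(n+1)]
    print("mm:",[((P[i+1]-P[i])/10).tolist() for i in range(n)],"end",psi+n*d)
E
python3 -c "
from c import *
rad();nxt(32,10)"
```

```text
t 14.5 tcp [0.6191 0.013  0.1063] F [ 4.25 -2.48  4.11] yaw 97.71 gap 0.185
r 0.0545 phi 64.9 psi 32.8 Fr -0.45 Ft 4.90
mm: [[-3.3, 4.7], [-3.7, 4.2], [-4.1, 3.9], [-4.6, 3.4], [-4.9, 3.0], [-5.1, 2.4], [-5.4, 1.8], [-5.5, 1.3], [-5.7, 0.7], [-5.6, 0.1]] end 92
```

Call:
{"name": "arm_command", "arguments": {
  "series": [
    [1,-0.0033,0.0047,0,0,0,0],
    [1,-0.0037,0.0042,0,0,0,0],
    [1,-0.0041,0.0039,0,0,0,0],
    [1,-0.0046,0.0034,0,0,0,0],
    [1,-0.0049,0.003,0,0,0,0]
  ]
}}

```text
time_s: 15.0
tcp_pos: [0.6403, -0.0052, 0.1062]
ee_rot: [2.065, 2.363, 0.001]
contact_force: [2.9, -5.4, 5.6]
finger_gap: 0.189
```

```bash
python3 -c "
from c import *
rad()"
```

```text
t 15.0 tcp [ 0.6403 -0.0052  0.1062] F [ 2.86 -5.43  5.57] yaw 97.71 gap 0.189
r 0.0542 phi 35.1 psi 62.6 Fr -0.78 Ft 6.09
```

Call:
{"name": "arm_command", "arguments": {
  "series": [
    [1,-0.0051,0.0024,0,0,0,0],
    [1,-0.0054,0.0017,0,0,0,0],
    [1,-0.0055,0.0012,0,0,0,0],
    [1,-0.0057,0.0006,0,0,0,0],
    [1,-0.0056,0.0001,0,0,0,0]
  ]
}}

```text
time_s: 15.5
tcp_pos: [0.6495, -0.0309, 0.1062]
ee_rot: [2.066, 2.365, 0.001]
contact_force: [1.6, -1.4, 7.1]
finger_gap: 0.183
```

```bash
python3 -c "
from c import *
rad();nxt(92,10)"
```

```text
t 15.5 tcp [ 0.6495 -0.0309  0.1062] F [ 1.59 -1.36  7.07] yaw 97.71 gap 0.183
r 0.0538 phi 5.9 psi 91.9 Fr 1.44 Ft 1.52
mm: [[-5.7, -0.5], [-5.5, -1.1], [-5.5, -1.6], [-5.2, -2.3], [-5.0, -2.7], [-4.6, -3.3], [-4.3, -3.7], [-3.9, -4.2], [-3.4, -4.5], [-2.9, -4.9]] end 152
```

Call:
{"name": "arm_command", "arguments": {
  "series": [
    [1,-0.0057,-0.0004,0,0,0,0],
    [1,-0.0055,-0.001,0,0,0,0],
    [1,-0.0055,-0.0015,0,0,0,0],
    [1,-0.0052,-0.0023,0,0,0,0],
    [1,-0.005,-0.0027,0,0,0,0]
  ]
}}

```text
time_s: 16.0
tcp_pos: [0.6451, -0.0582, 0.1062]
ee_rot: [2.067, 2.365, 0.002]
contact_force: [2.6, 0.4, 6.6]
finger_gap: 0.186
```

```bash
python3 -c "
from c import *
rad()"
```

```text
t 16.0 tcp [ 0.6451 -0.0582  0.1062] F [2.61 0.42 6.6 ] yaw 97.7 gap 0.186
r 0.0537 phi -23.9 psi 121.6 Fr 2.21 Ft -1.44
```

Call:
{"name": "arm_command", "arguments": {
  "series": [
    [1,-0.0047,-0.0032,0,0,0,0],
    [1,-0.0044,-0.0036,0,0,0,0],
    [1,-0.004,-0.0041,0,0,0,0],
    [1,-0.0035,-0.0044,0,0,0,0],
    [1,-0.0029,-0.0049,0,0,0,0]
  ]
}}

```text
time_s: 16.5
tcp_pos: [0.6276, -0.0801, 0.1062]
ee_rot: [2.067, 2.365, 0.002]
contact_force: [1.6, -0.3, 7.0]
finger_gap: 0.189
```

```bash
python3 -c "
from c import *
rad();nxt(152,10)"
```

```text
t 16.5 tcp [ 0.6276 -0.0801  0.1062] F [ 1.58 -0.31  6.95] yaw 97.7 gap 0.189
r 0.0539 phi -54.1 psi 151.8 Fr 1.18 Ft -1.09
mm: [[-2.4, -5.2], [-1.9, -5.3], [-1.2, -5.6], [-0.7, -5.6], [-0.1, -5.7], [0.5, -5.6], [1.1, -5.6], [1.6, -5.5], [2.2, -5.2], [2.8, -5.0]] end 212
```

Call:
{"name": "arm_command", "arguments": {
  "series": [
    [1,-0.0025,-0.0052,0,0,0,0],
    [1,-0.002,-0.0053,0,0,0,0],
    [1,-0.0013,-0.0056,0,0,0,0],
    [1,-0.0007,-0.0056,0,0,0,0],
    [1,-0.0001,-0.0057,0,0,0,0]
  ]
}}

```text
time_s: 17.0
tcp_pos: [0.6012, -0.0903, 0.1062]
ee_rot: [2.067, 2.365, 0.001]
contact_force: [0.7, 0.1, 8.0]
finger_gap: 0.186
```

```bash
python3 -c "
from c import *
rad()
cv2.imwrite('pics/w9.png',manip.get_image('wrist'))"
```

```text
t 17.0 tcp [ 0.6012 -0.0903  0.1062] F [0.67 0.15 7.98] yaw 97.7 gap 0.186
r 0.0542 phi -84.5 psi 182.2 Fr -0.08 Ft -0.68
```

View pics/w9.png

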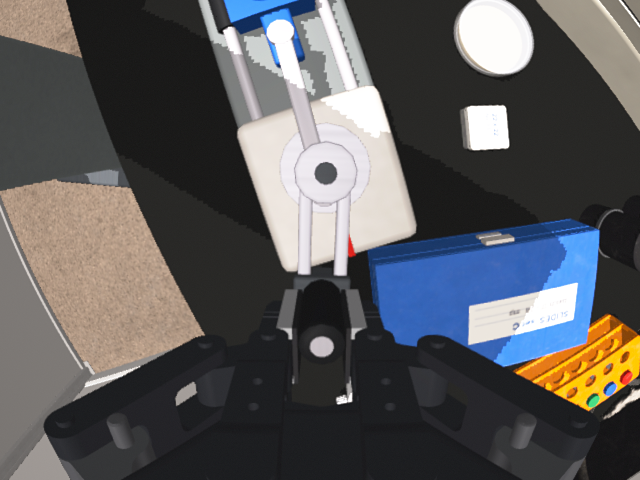

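```bash
python3 - <<'E'
import numpy as np
T=[(.6048,-.0899,0,0),(.5878,-.0898,1.22,-1.21),(.5668,-.0817,1.45,-4.27),(.5542,-.0705,1.91,-4.77),(.5439,-.0506,-.08,-7.29),(.5424,-.0282,-1.3,-8.3),(.5542,-.0016,-3.35,-4.36),(.5731,.0132,-.25,-1.94),(.5964,.0183,3.24,-2.13),(.6191,.013,4.25,-2.48),(.6403,-.0052,2.86,-5.43),(.6495,-.0309,1.59,-1.36),(.6451,-.0582,2.61,.42),(.6276,-.0801,1.58,-.31),(.6012,-.0903,.67,.15)]
T=np.array(T)
from scipy.optimize import least_squares
def f(x):
    d=T[:,:2]-x[:2];n=np.linalg.norm(d,axis=1);u=d/n[:,None]
    return (n-x[2]+ (T[:,2:]*u).sum(1)/5e3)*1e3
s=least_squares(f,[.596,-.0364,.0543]);print(s.x,f(s.x).round(2))
E
```

```text
[ 0.59588629 -0.03637089  0.05424702] [ 0.02 -0.01  0.17 -0.06  0.05 -0.13 -0.01 -0.02  0.01  0.22 -0.14 -0.07
  0.03  0.01 -0.07]
```

```bash
sed -i 's/C=np.array.*/C=np.array([.5959,-.0364])/;s/r=.0543/r=.0542/' c.py; python3 -c "
from c import *
rad();nxt(182,10);nxt(242,10);nxt(302,10)"
```

```text
t 17.05 tcp [ 0.6005 -0.0903  0.1061] F [-0.39 -0.65  9.13] yaw 97.7 gap 0.192
r 0.0541 phi -85.1 psi 182.8 Fr 0.62 Ft 0.45
mm: [[0.5, -5.7], [1.1, -5.5], [1.6, -5.4], [2.3, -5.3], [2.7, -4.9], [3.3, -4.7], [3.7, -4.3], [4.1, -3.8], [4.6, -3.4], [4.8, -3.0]] end 242
mm: [[5.1, -2.4], [5.4, -1.8], [5.5, -1.3], [5.7, -0.7], [5.6, -0.1], [5.7, 0.5], [5.6, 1.1], [5.4, 1.6], [5.2, 2.2], [5.0, 2.8]] end 302
mm: [[4.6, 3.3], [4.3, 3.7], [3.9, 4.1], [3.4, 4.6], [2.9, 4.8], [2.4, 5.2], [1.9, 5.3], [1.3, 5.6], [0.6, 5.6], [0.1, 5.7]] end 362
```

Call:
{"name": "arm_command", "arguments": {
  "series": [
    [1,0.0005,-0.0057,0,0,0,0],
    [1,0.0011,-0.0055,0,0,0,0],
    [1,0.0016,-0.0054,0,0,0,0],
    [1,0.0023,-0.0053,0,0,0,0],
    [1,0.0027,-0.0049,0,0,0,0],
    [1,0.0033,-0.0047,0,0,0,0]
  ]
}}

```text
time_s: 17.65
tcp_pos: [0.5687, -0.0833, 0.1062]
ee_rot: [2.066, 2.364, 0.001]
contact_force: [2.4, -0.6, 6.6]
finger_gap: 0.182
```

```bash
python3 -c "
from c import *
rad()"
```

```text
t 17.65 tcp [ 0.5687 -0.0833  0.1062] F [ 2.41 -0.6   6.63] yaw 97.7 gap 0.182
r 0.0543 phi -120.1 psi 217.8 Fr -0.69 Ft -2.39
```

Call:
{"name": "arm_command", "arguments": {
  "series": [
    [1,0.0037,-0.0043,0,0,0,0],
    [1,0.0041,-0.0038,0,0,0,0],
    [1,0.0046,-0.0034,0,0,0,0],
    [1,0.0048,-0.003,0,0,0,0],
    [1,0.0051,-0.0024,0,0,0,0],
    [1,0.0054,-0.0018,0,0,0,0]
  ]
}}

```text
time_s: 18.25
tcp_pos: [0.5466, -0.0592, 0.1062]
ee_rot: [2.065, 2.363, -0.001]
contact_force: [1.7, -5.7, 6.8]
finger_gap: 0.185
```

```bash
python3 -c "
from c import *
rad()"
```

```text
t 18.25 tcp [ 0.5466 -0.0592  0.1062] F [ 1.73 -5.75  6.83] yaw 97.72 gap 0.185
r 0.0543 phi -155.1 psi 252.8 Fr 0.85 Ft -5.94
```

Call:
{"name": "arm_command", "arguments": {
  "series": [
    [1,0.0055,-0.0013,0,0,0,0],
    [1,0.0057,-0.0008,0,0,0,0],
    [1,0.0056,-0.0001,0,0,0,0],
    [1,0.0057,0.0005,0,0,0,0],
    [1,0.0056,0.0011,0,0,0,0]
  ]
}}

```text
time_s: 18.75
tcp_pos: [0.5418, -0.0321, 0.1062]
ee_rot: [2.065, 2.364, -0.005]
contact_force: [-1.1, -8.3, 7.8]
finger_gap: 0.187
```

```bash
python3 -c "
from c import *
rad()"
```

```text
t 18.75 tcp [ 0.5418 -0.0321  0.1062] F [-1.15 -8.32  7.83] yaw 97.74 gap 0.187
r 0.0543 phi 175.4 psi 282.3 Fr 0.49 Ft -8.38
```

Call:
{"name": "arm_command", "arguments": {
  "series": [
    [1,0.0054,0.0016,0,0,0,0],
    [1,0.0052,0.0022,0,0,0,0],
    [1,0.005,0.0028,0,0,0,0],
    [1,0.0046,0.0033,0,0,0,0],
    [1,0.0043,0.0037,0,0,0,0],
    [1,0.0039,0.0041,0,0,0,0]
  ]
}}

```text
time_s: 19.35
tcp_pos: [0.5548, -0.0007, 0.1061]
ee_rot: [-2.066, -2.366, 0.005]
contact_force: [-3.1, -4.6, 10.7]
finger_gap: 0.185
```

```bash
python3 -c "
from c import *
rad()"
```

```text
t 19.35 tcp [ 0.5548 -0.0007  0.1061] F [-3.09 -4.57 10.71] yaw 97.74 gap 0.185
r 0.0544 phi 139.1 psi 318.6 Fr -0.66 Ft -5.47
```

Call:
{"name": "arm_command", "arguments": {
  "series": [
    [1,0.0033,0.0046,0,0,0,0],
    [1,0.0028,0.0048,0,0,0,0],
    [1,0.0024,0.0052,0,0,0,0],
    [1,0.0018,0.0053,0,0,0,0],
    [1,0.0013,0.0056,0,0,0,0]
  ]
}}

```text
time_s: 19.85
tcp_pos: [0.5793, 0.0153, 0.1062]
ee_rot: [-2.067, -2.366, -0.001]
contact_force: [0.6, -0.2, 9.2]
finger_gap: 0.188
```

```bash
python3 -c "
from c import *
rad();nxt(350,10);nxt(50,10);nxt(110,9)"
```

```text
t 19.85 tcp [0.5793 0.0153 0.1062] F [ 0.64 -0.2   9.22] yaw 97.71 gap 0.188
r 0.0543 phi 107.8 psi 349.9 Fr -0.39 Ft 0.54
mm: [[0.7, 5.6], [0.1, 5.7], [-0.5, 5.7], [-1.1, 5.5], [-1.6, 5.4], [-2.3, 5.3], [-2.7, 4.9], [-3.3, 4.7], [-3.7, 4.3], [-4.1, 3.8]] end 410
mm: [[-4.5, 3.4], [-4.9, 2.9], [-5.1, 2.4], [-5.4, 1.9], [-5.5, 1.3], [-5.7, 0.6], [-5.6, 0.1], [-5.7, -0.4], [-5.6, -1.1], [-5.4, -1.7]] end 110
mm: [[-5.2, -2.2], [-5.0, -2.8], [-4.6, -3.2], [-4.3, -3.7], [-3.9, -4.2], [-3.4, -4.5], [-2.9, -4.9], [-2.4, -5.1], [-1.9, -5.4]] end 164
```

Call:
{"name": "arm_command", "arguments": {
  "series": [
    [1,0.0006,0.0056,0,0,0,0],
    [1,0.0001,0.0057,0,0,0,0],
    [1,-0.0005,0.0057,0,0,0,0],
    [1,-0.0011,0.0055,0,0,0,0],
    [1,-0.0016,0.0054,0,0,0,0]
  ]
}}

```text
time_s: 20.35
tcp_pos: [0.6086, 0.0164, 0.1063]
ee_rot: [2.065, 2.364, 0.004]
contact_force: [5.8, -0.6, 4.9]
finger_gap: 0.192
```

```bash
python3 -c "
from c import *
rad()"
```

```text
t 20.35 tcp [0.6086 0.0164 0.1063] F [ 5.75 -0.59  4.86] yaw 97.71 gap 0.192
r 0.0543 phi 76.4 psi 21.3 Fr 0.78 Ft 5.73
```

Call:
{"name": "arm_command", "arguments": {
  "series": [
    [1,-0.0023,0.0053,0,0,0,0],
    [1,-0.0027,0.0049,0,0,0,0],
    [1,-0.0033,0.0047,0,0,0,0],
    [1,-0.0037,0.0043,0,0,0,0],
    [1,-0.0041,0.0038,0,0,0,0]
  ]
}}

```text
time_s: 20.85
tcp_pos: [0.6335, 0.0026, 0.1062]
ee_rot: [2.065, 2.363, 0.002]
contact_force: [4.2, -2.8, 4.4]
finger_gap: 0.184
```

```bash
python3 -c "
from c import *
rad()"
```

```text
t 20.85 tcp [0.6335 0.0026 0.1062] F [ 4.22 -2.82  4.42] yaw 97.71 gap 0.184
r 0.0542 phi 46.0 psi 51.7 Fr 0.90 Ft 4.99
```

Call:
{"name": "arm_command", "arguments": {
  "series": [
    [1,-0.0044,0.0035,0,0,0,0],
    [1,-0.0049,0.003,0,0,0,0],
    [1,-0.0051,0.0024,0,0,0,0],
    [1,-0.0054,0.0019,0,0,0,0],
    [1,-0.0055,0.0013,0,0,0,0]
  ]
}}

```text
time_s: 21.35
tcp_pos: [0.6479, -0.0209, 0.1062]
ee_rot: [2.066, 2.364, -0.0]
contact_force: [0.8, -3.5, 7.2]
finger_gap: 0.188
```

```bash
python3 -c "
from c import *
rad()"
```

```text
t 21.35 tcp [ 0.6479 -0.0209  0.1062] F [ 0.78 -3.51  7.16] yaw 97.71 gap 0.188
r 0.0543 phi 16.6 psi 81.2 Fr -0.25 Ft 3.59
```

Call:
{"name": "arm_command", "arguments": {
  "series": [
    [1,-0.0057,0.0006,0,0,0,0],
    [1,-0.0056,0.0001,0,0,0,0],
    [1,-0.0057,-0.0004,0,0,0,0],
    [1,-0.0056,-0.001,0,0,0,0],
    [1,-0.0054,-0.0016,0,0,0,0]
  ]
}}

```text
time_s: 21.85
tcp_pos: [0.6489, -0.0482, 0.1062]
ee_rot: [-2.067, -2.366, -0.0]
contact_force: [-0.1, -0.6, 9.0]
finger_gap: 0.187
```

```bash
python3 -c "
from c import *
rad()"
```

```text
t 21.85 tcp [ 0.6489 -0.0482  0.1062] F [-0.1  -0.59  9.03] yaw 97.71 gap 0.187
r 0.0543 phi -12.6 psi 110.3 Fr 0.04 Ft 0.60
```

Call:
{"name": "arm_command", "arguments": {
  "series": [
    [1,-0.0052,-0.0022,0,0,0,0],
    [1,-0.005,-0.0028,0,0,0,0],
    [1,-0.0046,-0.0032,0,0,0,0],
    [1,-0.0043,-0.0037,0,0,0,0],
    [1,-0.0039,-0.0042,0,0,0,0]
  ]
}}

```text
time_s: 22.35
tcp_pos: [0.6361, -0.0728, 0.1062]
ee_rot: [-2.067, -2.366, -0.002]
contact_force: [0.1, 0.8, 7.9]
finger_gap: 0.186
```

```bash
python3 -c "
from c import *
rad();nxt(140,6,4)"
```

```text
t 22.35 tcp [ 0.6361 -0.0728  0.1062] F [0.1  0.81 7.87] yaw 97.71 gap 0.186
r 0.0542 phi -42.1 psi 139.9 Fr -0.47 Ft -0.66
mm: [[-2.3, -3.0], [-2.1, -3.1], [-1.9, -3.3], [-1.7, -3.4], [-1.4, -3.5], [-1.2, -3.6]] end 164
```

Call:
{"name": "arm_command", "arguments": {
  "series": [
    [1,-0.0023,-0.003,0,0,0,0],
    [1,-0.0021,-0.0031,0,0,0,0],
    [1,-0.0019,-0.0033,0,0,0,0],
    [1,-0.0017,-0.0034,0,0,0,0],
    [1,-0.0014,-0.0035,0,0,0,0],
    [1,-0.0008,-0.0022,0,0,0,0],
    [1,0,0,0,0,0,0],
    [1,0,0,0,0,0,0]
  ]
}}

```text
time_s: 23.15
tcp_pos: [0.619, -0.0855, 0.1061]
ee_rot: [-2.067, -2.366, -0.0]
contact_force: [-0.4, -1.0, 9.2]
finger_gap: 0.186
```

```bash
python3 -c "
from c import *
rad()
cv2.imwrite('pics/w10.png',manip.get_image('wrist'))"
```

```text
t 23.15 tcp [ 0.619  -0.0855  0.1061] F [-0.38 -0.97  9.16] yaw 97.71 gap 0.186
r 0.0542 phi -64.8 psi 162.6 Fr 0.72 Ft 0.76
```

View pics/w10.png

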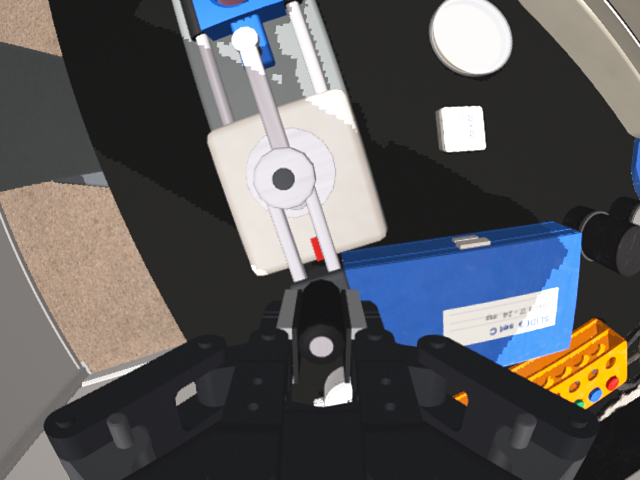

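Call:
{"name": "arm_command", "arguments": {
  "series": [
    [1,0,0,0,0,0,0],
    [1,0,0,0,0,0,0],
    [0.4,0,0,0,0,0,0],
    [0.2,0,0,0,0,0,0],
    [0.0,0,0,0,0,0,0],
    [0.0,0,0,0,0,0,0],
    [0.0,0,0,-0.02,0,0,0],
    [0.0,0,0,-0.035,0,0,0],
    [0.0,0,0,-0.03,0,0,0],
    [0.0,0,0,0,0,0,0]
  ],
  "newtons": 20
}}

```text
time_s: 24.2
tcp_pos: [0.6217, -0.0864, 0.1957]
ee_rot: [2.061, 2.36, 0.006]
contact_force: [0.5, 0.2, 0.9]
finger_gap: 0.497
```

```bash
python3 -c "
from c import *
rad()
cv2.imwrite('pics/w11.png',manip.get_image('wrist'))
s=manip.get_image('side');cv2.imwrite('pics/s11.png',cv2.resize(s[130:420,220:390],None,fx=2,fy=2))"
```

```text
t 24.2 tcp [ 0.6217 -0.0864  0.1957] F [0.51 0.18 0.89] yaw 97.72 gap 0.497
r 0.0562 phi -62.7 psi 160.5 Fr 0.08 Ft -0.53
```

View pics/w11.png

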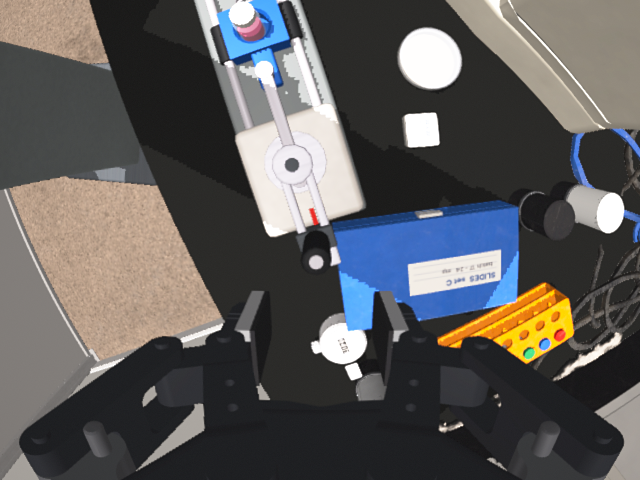

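View pics/s11.png

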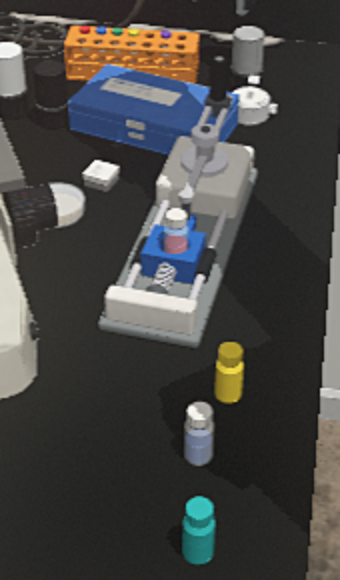

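```bash
python3 -c "
from c import *
st=manip.state()
h=at_z('wrist',292,165,.091,st);k=at_z('wrist',316,262,.138,st);v=at_z('wrist',244,15,.074,st);p=[.5455,.0735]
d=k-h;print(h,k,np.degrees(np.arctan2(d[1],d[0])),np.hypot(d[0],d[1]),'cap',v,st['contact_force'])
manip.job_done();print(manip.state()['time_s'])"
```

```text
[ 0.5941138  -0.03454285  0.091     ] [ 0.61679954 -0.08268757  0.138     ] -64.77024336352324 0.053221766853647476 cap [0.54406171 0.06983533 0.074     ] [-0.45852688 -0.74567511 -0.59813209]
the job is handed in; nothing more can be done
the job is handed in; nothing more can be done
```

I stood the pink vial in the pocket and released it. I then led the crank clockwise at about 1 rad/s, past home once and on to home a second time, let go of the knob and rose clear. I handed the job in at about 24 s of the 72 s allowed.

- **Crank:** The last wrist picture puts the arm at -64.8°, which matches the home direction I worked out from the pocket and spindle, and it lies over the red mark. The crank angle itself was not readable, so the two turns are counted from the tool's own path.
- **Knob strain:** The worst radial force in the readings taken between moves was 2.8 N, about 0.55 mm of give against the 2 mm limit. That was in the first turn, before I refitted the circle to a 54.2 mm radius. In the second turn it stayed at or below 0.9 N. Force was read only at the end of each move, not in between.
- **Vial:** The side picture shows it upright in the pocket. The rough cap position from the last wrist picture is about 4 mm from the pocket centre I measured earlier. In that picture the cap lay at the very edge of the frame and the hub also read about 3 mm off, so I trusted the side view over that number.
- **Bystanders:** In the final pictures the blue vial, petri dish and white box look where they were. I checked this by eye only, without measuring.
- **Unexplained force:** An upward force of 4 to 11 N stayed on the tool while it held the knob. I put it down to friction as the pads swing forward on closing, and it was gone once I let go.

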